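# Clip the power supply onto the cabinet rail

## Task

Mount the grey power supply on the metal rail of the cabinet mounting plate, in the free gap between the two housings, fixed hook toward the robot. Lift it out of its tray, lay it on its back on the bench and let go, then take it again by its narrow front part, catch the hook under the near lip of the rail with the far end raised, and swing the far end down until the spring latch snaps under the far lip and it sits flat; leave the other things where they are.

Things in the scene. Friction and masses are not known exactly. Their poses are not given: they have to be found in the camera images.
- supply: Grey power supply, loose, 0.3 to 0.5 kg, mostly in its rear half. Origin: middle of its flat back; x from hook end (-x) to latch end (+x), y across, z out of the front. 50 mm wide (y), flat sides. Rear half x +-46, z 0 to 36 mm; nose in front x +-28, z 36 to 72. Starts standing on its latch end in the tray, hook end up, front to the tray's -x side, back to +x, its top 95 mm above the bench.
- side_grip (a point): Point inside the supply at x = -20, y = 0, z = 32 mm, good for taking it out of the tray by its flat 50 mm wide sides, above the tray walls. If the fingers are tilted 45 degrees there, pointing toward its back and its latch end, half a turn about the finger direction brings it from standing to lying on its back.
- nose (a point): Middle of the front of the supply (x = y = 0, z = 72 mm). The nose behind it is 56 mm long in x and can be held across that length down to the shoulders, which lie 36 mm behind the front (terminal screws stand 2 mm above them). This hold from above fits into the gap on the rail; a hold by the wide sides does not.
- hook_lip (a point): Point in the lip of the supply's fixed hook: x = -15, y = 0, z = -6 mm in its frame. Hook: black foot 40 mm wide (y), leg x = -22 to -18 reaching 10 mm behind the back, 3 mm thick lip pointing to +x with tip at x = -14. Lip's upper face is 5 mm behind the back at the leg, 6.4 mm at the tip. Lying on its back the supply rests level on this foot and the latch, origin 10 mm up.
- latch (a joint): Spring latch, black foot at the +x end of the supply's back: 0 = sprung home, up to 0.007 m pushed outward (+x); 3.2 N at 0, 0.8 N more per mm. At 0 its lip tip is at x = 14.6 mm, pointing to -x, upper face 3.4 mm behind the back. Its underside is a ramp out to x = 17.7 mm at 10 mm behind the back: about 10 to 15 N down on the rail's far lip pushes it aside and it snaps under.
- seat (a point): Seat: middle of the gap between the two housings, on the rail's top face, 18 mm above the bench. Axes as the plate: x across the rail, away from the robot, y along the rail, z up. When mounted, origin and axes of supply coincide with it (up to 5 mm of play either way along y).
- near_lip (a point): Top outer edge of the rail's lip nearer the robot, at mid gap: seat x = -17.5 mm, z = 0. Lips are flat strips 2.5 mm thick along y; the far one ends at x = +17.5. Each overhangs 5.5 mm (rail walls at x = +-12), with free space below, down to the plate 15 mm under the lip tops. Hooking works with the far end raised 15 to 25 degrees.
- panel: Steel mounting plate, fixed, with rail and units. Origin on the bench below the seat, x across the rail (yaw within 0.15 rad), y along it. Plate 3 mm thick, x -82 to 126, y +-155 mm. Two grey housings of the supply's side profile stand at y 30 to 98 and -30 to -70 mm, fronts 90 mm above the bench: a 60 mm gap. Slotted duct 37 mm high at x 86 to 120 mm.
- tray: Black kitting tray, fixed, to the left, its x axis pointing left (yaw 1.2 to 1.95 rad), 96 (x) by 132 mm (y), walls 3 mm thick and 40 mm high, floor 3 mm. Origin under its middle. Divider at y = 3 mm: the supply stands in the larger compartment (y -63 to 1.5), with about 7 mm free at either side and 4 mm before and behind; a terminal block lies in the other.
- carton: Bystander: small brown card box, 90 x 68 x 58 mm, origin under its middle.
- stepper: Bystander: stepper motor, 67 x 42 x 42 mm, origin under its middle.
- plug_block: Bystander: green terminal block, 16 x 60 x 18 mm, in the tray's smaller compartment, origin under its middle.
- tape: Bystander: roll of black tape lying flat, 80 mm across, 24 mm high, origin under its middle.
- mouse: Bystander: computer mouse, 99 x 56 x 41 mm, origin under its middle.
- fuses: Bystander: flat white card box, 55 x 85 x 32 mm, origin under its middle.
- screwdriver: Bystander: screwdriver with black handle lying on the bench, 200 mm long along its x (blade to +x), 26 mm high, origin under its middle.
Mind the look-alikes: they are no part of the job. Leave any blue or red look-alike of the supply alone.

How it is judged:
By the outcome, as a careful person would: the job done as asked, in the order asked, and still so for the second after the job is handed in, with the robot touching nothing.
It also fails if it takes over 72 s, if anything falls off the work surface, if the arm or the gripper's body presses on something with over 40 N, if the wrist force passes 120 N, or if a joint passes its speed limit or range.

## Robot

A 7-joint arm with a two-finger parallel gripper is mounted at the origin on a cart in front of the work surface, level with it; the furniture and walls round the work are solid. World frame = base frame: x ahead of the robot, y to its left, z up, the work surface at z = 0. Lengths are in m, angles in rad, forces in N, time in s.
With the tool pointing down it reaches from about 0.4 to 0.85 m from the base axis. Payload 10.4 kg.
Tool frame: the origin (TCP) lies at the very end of the fingers, on their centre line; the grasp point (between the pads) lies 19 mm behind it (manip.grip_point_offset is the z of the grasp point in the tool frame, in m); z points along the fingers, y is the direction in which the jaws open and shut (so a half turn about z gives the same grasp; the last joint's range is limited). The gripper opens to 85 mm and grips with 20 to 120 N. Pads are 22 mm wide; open, the fingers measure 114 mm over their backs; the gripper's body (76 mm by 85 mm) begins 54 mm behind the grasp point. The pads swing forward as they close: fully open they stand 13 mm farther back than shut.
Start: joints at [1.321, 0.332, -0.065, 1.46, 0.022, 1.35, -0.088], TCP at [0.141, -0.609, 0.231] pointing down, gripper open.
Joint ranges: [-2.6, 2.6], [-0.5, 2.12], [-1.47, 1.34], [0.16, 2.42], [-1.27, 4.41], [0.06, 2.06], [-2.6, 2.6]. Speed limits (rad/s): [2.22, 2.22, 2.79, 2.79, 3.14, 3.14, 3.14].

## Interface

Orientations are given as a unit quaternion [x, y, z, w].
In Python, from workcell import manip, camera, get_calibration, hand_in gives the robot as it stands.
- The arm moves only by the shell command python3 -m pendant 'ROWS' [FORCE]. ROWS is JSON, a list of rows, each a list of 5 numbers: the shift along the tool's x, y, z in units of 40 mm (1.0 is 40 mm), then the turn about the tool's z in units of 6 degrees (1.0 is 6 degrees), then the closure, from 0 (fully open) to 1 (shut). A call has 1 to 5 rows; each row is the pose to reach, as a shift and turn from the pose commanded when the call began, along the tool's axes at that moment; what a row does not reach only later rows make up. A row lasts 1/8 s, in which the tool goes at most 62.5 mm and 10.7 degrees, less where a joint would pass 70% of its speed; a pose out of reach is approached as far as the arm can. A call with a gripper value outside its range is refused whole. The fingers move at their own pace and stop on an object; FORCE is the grip in N (left out, the last holds). Time passes only in rows, so rows that repeat a pose let the fingers close. It gives the time, the measured TCP pose, the force and the opening at its end, in the units of the state.
- manip.get_obs(): the state, without advancing time (a new reading comes with each control period).
- camera(name): name is "side" or "top" or "wrist"; returns (picture, depth): 384x512x3 uint8, red, green, blue; 384x512 float32, m along the optical axis (not along the pixel's ray), 0 where there is no reading.
- get_calibration(name): a dict with "vfov" (degrees; the focal length in pixels is half the picture's height over the tangent of half this angle, whatever the lens; pixels are square), "cx", "cy" (the principal point, pixels), "position" and "rotation" of the camera in the world. Camera axes: x right, y down, z forward; pixel columns grow to the right and rows downward; lengths in m; the calibration is good to about 2 mm. A picture is of the moment at which its call begins: read the wrist's pose just before it. get_calibration takes no time and is no camera call; for the wrist camera it gives the pose at the moment of the call.
- hand_in(): hands the job in, once; it reports no verdict.
The state is a dict: "clock": time; "joint_pos": joint angles; "joint_velocities": joint speeds; "tau": joint torques, N m; "position": TCP position; "ee_rot": TCP orientation; "ft_force": force on the tool from outside, world axes, zero at the start; "torque": the same for the moment, N m; "grip_width": opening from 0.0 (shut) to 1.0 (fully open).
Only numpy, scipy, OpenCV 4.12 (cv2) and the standard library are available. Lean on these libraries where they do the work, as an engineer would, in place of code of your own. Each camera call takes 0.05 s, during which the arm holds its last target.

## Working session

There is one attempt and no reset: what is moved stays moved. The work goes in short steps, Python scripts to look and compute and a shell command to move; the robot and the scene stay as the last step left them, time stands still between calls to the robot, and variables do not carry over. Pictures are saved under pics/ and viewed, and the job is handed in when it is done.

```bash
ls -la; mkdir -p pics; cat > h.py <<'E'
import numpy as np, cv2
from workcell import manip, camera, get_calibration
from scipy.spatial.transform import Rotation as R
def cal(n):
    c=get_calibration(n); f=192/np.tan(np.radians(c['vfov'])/2)
    return f,c['cx'],c['cy'],np.array(c['position']),np.array(c['rotation'])
def snap(n,fn):
    c=cal(n); im,d=camera(n); np.savez(''+fn+'.npz',im=im,d=d,f=c[0],cx=c[1],cy=c[2],p=c[3],r=c[4])
    cv2.imwrite('pics/'+fn+'.png',im[:,:,::-1]); return im,d
def load(fn): return np.load(''+fn+'.npz')
def pt(s,u,v,z=None):
    r=s['r']; r=r if r.shape==(3,3) else R.from_quat(r).as_matrix()
    ray=r@np.array([(u-s['cx'])/s['f'],(v-s['cy'])/s['f'],1.])
    if z is not None: return s['p']+ray*(z-s['p'][2])/ray[2]
    return s['p']+ray*s['d'][int(round(v)),int(round(u))]
def proj(s,P):
    r=s['r']; r=r if r.shape==(3,3) else R.from_quat(r).as_matrix()
    c=(np.atleast_2d(P)-s['p'])@r
    return np.c_[s['cx']+s['f']*c[:,0]/c[:,2],s['cy']+s['f']*c[:,1]/c[:,2]]
def crop(fn,u0,v0,u1,v1,k,out):
    im=load(fn)['im'][v0:v1,u0:u1,::-1]; cv2.imwrite('pics/'+out+'.png',cv2.resize(im,None,fx=k,fy=k,interpolation=cv2.INTER_CUBIC))
def st():
    o=manip.get_obs(); r=R.from_quat(o['ee_rot']).as_matrix()
    print('t',o['clock'],'p',np.round(o['position'],4),'q',np.round(o['ee_rot'],4)); print(np.round(r,3)); print('j',np.round(o['joint_pos'],3),'F',np.round(o['ft_force'],2),'g',o['grip_width'])
    return o,r
E
python3 - <<'E'
from h import *
st(); print(manip.grip_point_offset,[x for x in dir(manip) if x[0]!='_'])
for n in('side','top'):
    snap(n,n+'0'); print(n,get_calibration(n))
print(get_calibration('wrist'))
E
python3 -m pendant --help
```

```text
total 12
drwxr-xr-x  3 agent agent 4096 Dec  7 14:39 .
drwxr-xr-x 23 root  root  4096 Dec  7 14:39 ..
drwxr-xr-x  2 agent agent 4096 Dec  7 14:39 pics
t 0.0 p [ 0.1404 -0.6086  0.2305] q [ 9.936e-01  1.132e-01 -1.000e-04 -7.000e-04]
[[ 0.974  0.225 -0.   ]
 [ 0.225 -0.974  0.001]
 [-0.    -0.001 -1.   ]]
j [ 1.321  0.333 -0.065  1.461  0.022  1.35  -0.088] F [0.05 0.26 0.38] g 1.0019622529488514
-0.0187 ['MotionError', 'get_obs', 'grip_point_offset']
side {'vfov': 52.23445565115603, 'cx': 261.74405422834343, 'cy': 187.25404298772352, 'position': array([0.45170128, 1.40357312, 0.83113074]), 'rotation': array([-0.03055129,  0.86769387, -0.49613617,  0.00478209])}
top {'vfov': 49.25006014426968, 'cx': 259.295337865579, 'cy': 186.27160455435794, 'position': array([0.25077619, 0.08305806, 1.7229745 ]), 'rotation': array([ 0.70944704, -0.69918092,  0.05577709, -0.06870128])}
{'vfov': 71.05322865955172, 'cx': 255.3243062169888, 'cy': 194.2642532726235, 'position': array([ 0.21177669, -0.59359548,  0.37209784]), 'rotation': array([ 0.77436619, -0.61549932, -0.09216628,  0.11411822])}invalid input: not JSON, or not a number
```

View pics/top0.png

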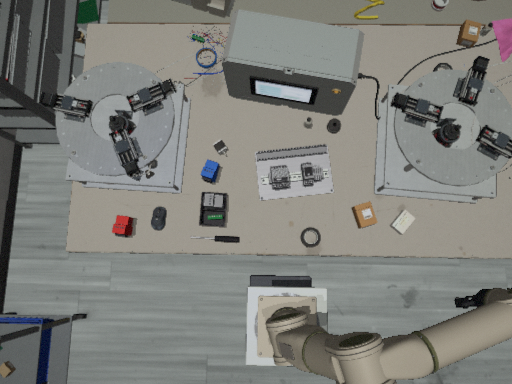

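View pics/side0.png

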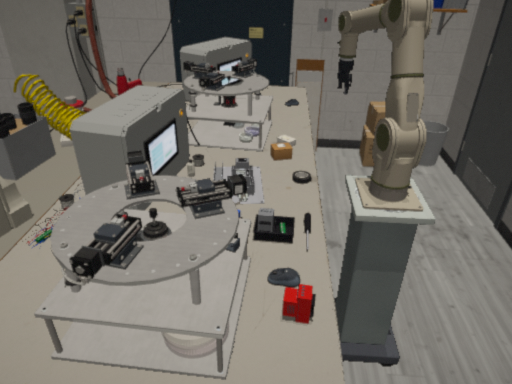

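```bash
python3 - <<'E'
from h import *
crop('top0',190,140,345,255,5,'top0c')
crop('side0',215,150,335,250,6,'side0c')
s=load('top0')
for n,u,v in [('trayTL',202,192),('sup',213,199),('plug',214,216),('plate c',293,174),('blue',210,170),('bench',250,230),('tape',311,237),('carton',364,214)]:
    print(n,np.round(pt(s,u,v),3))
E
```

```text
trayTL [0.525 0.351 0.033]
sup [0.487 0.296 0.098]
plug [0.428 0.3   0.022]
plate c [ 0.608 -0.022  0.015]
blue [0.603 0.312 0.099]
bench [ 0.375  0.153 -0.003]
tape [ 0.35  -0.098 -0.006]
carton [ 0.441 -0.302  0.059]
```

View pics/top0c.png

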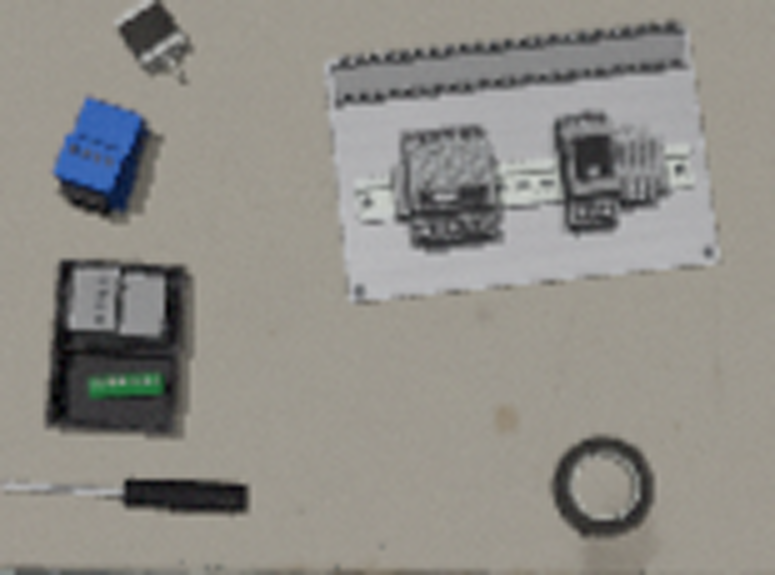

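View pics/side0c.png

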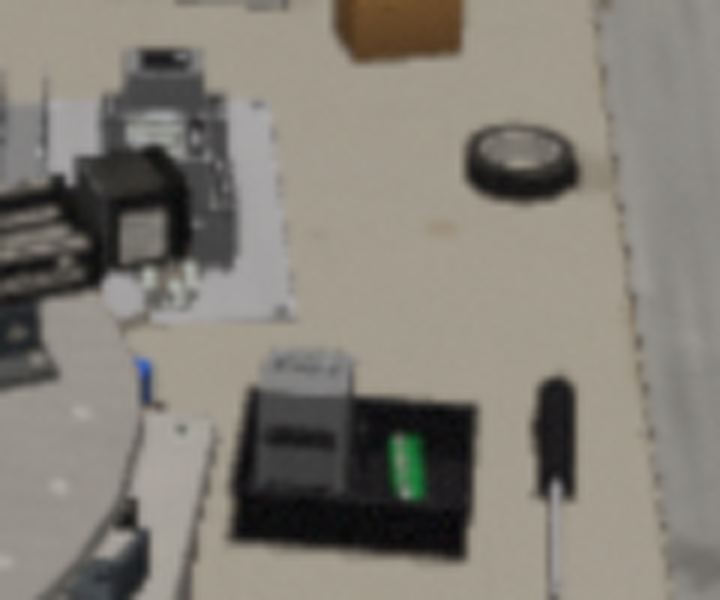

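```bash
python3 - <<'E'
from h import *
s=load('top0')
c=lambda a,b,z:np.round(pt(s,190+a/5,140+b/5,z),4)
for n,a,b in [('TL',62,262),('TR',187,266),('BR',182,432),('BL',48,425)]: print('tray',n,c(a,b,.04))
for n,a,b in [('TL',75,270),('TR',165,275),('BR',165,333),('BL',72,330)]: print('sup',n,c(a,b,.095))
for n,a,b in [('TL',328,62),('TR',686,25),('BR',717,262),('BL',352,303)]: print('panel',n,c(a,b,.003))
for n,a,b in [('gapL near',498,205),('gapL far',498,172),('gapR n',565,198),('gapR f',562,168)]: print(n,c(a,b,.018))
for n,a,b in [('tapeL',553,485),('tape r',652,485),('tape top',605,437)]: print(n,c(a,b,.012))
for n,a,b in [('sdr',248,497)]: print(n,c(a,b,.012))
E
```

```text
tray TL [0.5219 0.3481 0.04  ]
tray TR [0.52   0.2459 0.04  ]
tray BR [0.3848 0.2459 0.04  ]
tray BL [0.3889 0.3541 0.04  ]
sup TL [0.5068 0.3289 0.095 ]
sup TR [0.5038 0.2577 0.095 ]
sup BR [0.4578 0.2563 0.095 ]
sup BL [0.4591 0.3295 0.095 ]
panel TL [0.7023 0.1351 0.003 ]
panel TR [ 0.7382 -0.1676  0.003 ]
panel BR [ 0.5351 -0.1907  0.003 ]
panel BL [0.4967 0.1116 0.003 ]
gapL near [ 0.5781 -0.0083  0.018 ]
gapL far [ 0.606  -0.0082  0.018 ]
gapR n [ 0.5847 -0.0637  0.018 ]
gapR f [ 0.61   -0.0612  0.018 ]
tapeL [ 0.3486 -0.0539  0.012 ]
tape r [ 0.3498 -0.134   0.012 ]
tape top [ 0.3881 -0.0962  0.012 ]
sdr [0.3352 0.1934 0.012 ]
```

```bash
cat >> h.py <<'E'
def go(P,yaw=None):
    "units from the present pose to world TCP P and tool-x yaw (deg)"
    o=manip.get_obs(); r=R.from_quat(o['ee_rot']).as_matrix(); d=(np.array(P)-o['position'])@r/0.04
    y0=np.degrees(np.arctan2(r[1,0],r[0,0])); t=0 if yaw is None else -((yaw-y0+180)%360-180)/6
    print('yaw',round(y0,2),'units',np.round(d,3),'turn',round(t,3))
E
python3 - <<'E'
from h import *
go([.35,-.35,.25]);go([.5,-.2,.25],90); go([.47,.23,.25],90)
E
```

```text
yaw 13.0 units [ 6.559 -5.123 -0.479] turn 0
yaw 13.0 units [11.056 -7.934 -0.476] turn -12.834
yaw 13.0 units [ 12.743 -18.577  -0.462] turn -12.834
```

```bash
python3 -m pendant '[[1.31,-1,-0.2,0,0],[2.6,-2,-0.4,0,0],[4,-3,-0.48,0,0],[5.3,-4,-0.48,0,0],[6.6,-5,-0.48,0,0]]'; python3 - <<'E'
from h import *
st();go([.5,-.2,.25],90); go([.47,.23,.25],90)
E
```

```text
clock: 0.72
position: [0.3412, -0.3682, 0.2504]
ee_rot: [0.994, 0.113, -0.0, 0.0]
ft_force: [1.1, -0.8, 0.1]
grip_width: 1.001
t 0.725 p [ 0.3412 -0.3682  0.2504] q [ 9.936e-01  1.132e-01 -0.000e+00  1.000e-04]
[[ 0.974  0.225 -0.   ]
 [ 0.225 -0.974 -0.   ]
 [-0.     0.    -1.   ]]
j [ 1.007  0.066 -0.286  1.738  0.019  1.34  -0.627] F [ 1.15 -0.78  0.14] g 1.0009706587979355
yaw 12.99 units [ 4.813 -3.204  0.009] turn -12.834
yaw 12.99 units [ 6.5000e+00 -1.3848e+01  7.0000e-03] turn -12.834
```

```bash
python3 -m pendant '[[1,-1,0,-1.7,0],[2,-2,0,-3.4,0],[3,-3,0,-5.1,0],[3.7,-4.2,0,-6.8,0],[4.4,-5.4,0,-8.5,0]]'; python3 - <<'E'
from h import *
st(); go([.47,.23,.25],90)
E
```

```text
clock: 1.35
position: [0.4634, -0.1182, 0.2502]
ee_rot: [0.847, 0.532, -0.0, -0.0]
ft_force: [0.2, -1.0, 0.1]
grip_width: 1.003
t 1.35 p [ 0.4634 -0.1182  0.2502] q [ 8.465e-01  5.324e-01 -1.000e-04 -1.000e-04]
[[ 0.433  0.901 -0.   ]
 [ 0.901 -0.433 -0.   ]
 [-0.    -0.    -1.   ]]
j [ 0.727  0.029 -0.577  1.779  0.016  1.339 -0.302] F [ 0.25 -1.02  0.12] g 1.0029841887279938
yaw 64.33 units [ 7.917e+00 -3.621e+00  6.000e-03] turn -4.278
```

```bash
python3 -m pendant '[[1.3,-0.55,0,-1,0],[2.6,-1.1,0,-2,0],[3.9,-1.65,0,-3,0],[5.2,-2.2,0,-4,0],[6.5,-2.8,0,-4.2,0]]'; python3 -m pendant '[[0,0,0,0,0],[0,0,0,0,0]]'; python3 - <<'E'
from h import *
st(); snap('wrist','w1'); go([.48,.25,.25],90)
E
```

```text
clock: 1.98
position: [0.4763, 0.1643, 0.2504]
ee_rot: [0.712, 0.703, -0.0, 0.0]
ft_force: [0.4, -0.7, -1.0]
grip_width: 1.002
clock: 2.22
position: [0.4764, 0.1624, 0.2501]
ee_rot: [0.712, 0.702, -0.0, -0.0]
ft_force: [1.3, -0.4, -0.3]
grip_width: 0.996
t 2.225 p [0.4764 0.1624 0.2501] q [ 7.121e-01  7.021e-01 -4.000e-04 -1.000e-04]
[[ 0.014  1.    -0.001]
 [ 1.    -0.014 -0.   ]
 [-0.    -0.001 -1.   ]]
j [ 0.393  0.128 -0.866  1.71   0.1    1.35  -0.506] F [ 1.28 -0.36 -0.33] g 0.9963413922101814
yaw 89.1 units [2.21e+00 4.90e-02 2.00e-03] turn -0.149
```

View pics/w1.png

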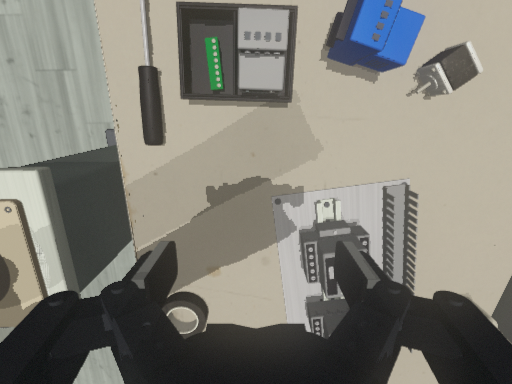

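```bash
python3 -m pendant '[[0.7,0,0,0,0],[1.4,0.03,0,-0.15,0],[1.4,0.03,0,-0.15,0],[1.4,0.03,0,-0.15,0]]'; python3 - <<'E'
from h import *
st(); snap('wrist','w2'); crop('w2',150,20,330,200,4,'w2c'); crop('w1',160,0,320,110,5,'w1c')
E
```

```text
clock: 2.78
position: [0.4789, 0.2172, 0.2502]
ee_rot: [0.707, 0.707, -0.0, 0.0]
ft_force: [-0.2, 0.3, 0.1]
grip_width: 0.999
t 2.775 p [0.4789 0.2172 0.2502] q [ 7.073e-01  7.069e-01 -4.000e-04  3.000e-04]
[[ 0.001  1.    -0.   ]
 [ 1.    -0.001 -0.001]
 [-0.001 -0.    -1.   ]]
j [ 0.293  0.2   -0.902  1.656  0.16   1.364 -0.633] F [-0.19  0.3   0.11] g 0.9992718858574425
```

View pics/w2c.png

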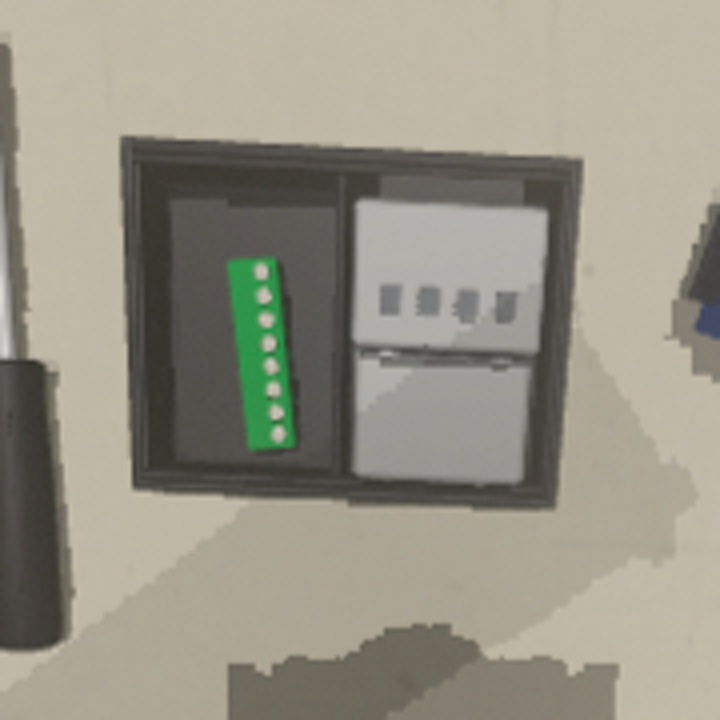

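View pics/w1c.png

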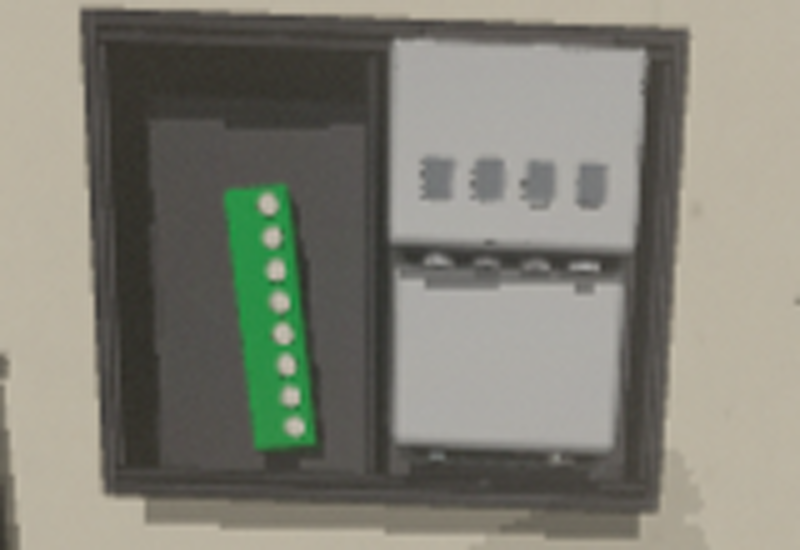

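```bash
cat >> h.py <<'E'
def ray(s,u,v):
    r=s['r']; r=r if r.shape==(3,3) else R.from_quat(r).as_matrix()
    d=r@np.array([(u-s['cx'])/s['f'],(v-s['cy'])/s['f'],1.]); return s['p'],d/np.linalg.norm(d)
def tri(*o):
    A=np.zeros((3,3));b=np.zeros(3)
    for s,u,v in o:
        p,d=ray(s,u,v); M=np.eye(3)-np.outer(d,d); A+=M;b+=M@p
    return np.linalg.solve(A,b)
E
python3 - <<'E'
from h import *
a=load('w2');b=load('w1')
for p,q in zip([(355,200),(548,208),(537,352),(352,343)],[(392,40),(643,48),(635,247),(390,240)]):
    u,v=150+p[0]/4,20+p[1]/4
    print(np.round(tri((a,u,v),(b,160+q[0]/5,q[1]/5)),4),np.round(pt(a,u,v,.095),4),np.round(pt(b,160+q[0]/5,q[1]/5,.095),4))
for p in [(122,137),(582,158),(556,508),(133,487)]: print('tray',np.round(pt(a,150+p[0]/4,20+p[1]/4,.04),4))
for p in [(450,270)]: print('depth top',pt(a,150+p[0]/4,20+p[1]/4))
E
```

```text
[0.4614 0.3315 0.0928] [0.4613 0.3312 0.095 ] [0.4617 0.3308 0.095 ]
[0.5102 0.3297 0.0921] [0.5102 0.3293 0.095 ] [0.5095 0.3288 0.095 ]
[0.5085 0.2946 0.0956] [0.5085 0.2946 0.095 ] [0.5087 0.2947 0.095 ]
[0.46   0.2969 0.0938] [0.4599 0.2969 0.095 ] [0.4602 0.2966 0.095 ]
tray [0.3898 0.3559 0.04  ]
tray [0.5257 0.3503 0.04  ]
tray [0.5218 0.2473 0.04  ]
tray [0.3851 0.254  0.04  ]
depth top [0.4854859  0.31472855 0.09470757]
```

```bash
python3 - <<'E'
from h import *
st(); go([.4845,.302,.14],87.8); go([.4845,.302,.053],87.8)
E
```

```text
t 2.825 p [0.479  0.2171 0.2503] q [ 7.074e-01  7.068e-01 -3.000e-04  3.000e-04]
[[ 0.001  1.    -0.   ]
 [ 1.    -0.001 -0.001]
 [-0.001 -0.    -1.   ]]
j [ 0.293  0.2   -0.902  1.656  0.16   1.364 -0.633] F [0.12 0.38 0.11] g 1.0008290643184063
yaw 89.95 units [2.126 0.137 2.756] turn 0.358
yaw 89.95 units [2.128 0.137 4.931] turn 0.358
```

```bash
python3 -m pendant '[[1.0,0.07,0.5,0.36,0],[2.12,0.14,1.4,0.36,0],[2.12,0.14,2.4,0.36,0],[2.12,0.14,2.8,0.36,0],[2.12,0.14,2.8,0.36,0]]'; python3 - <<'E'
from h import *
st(); snap('wrist','w3'); go([.4845,.302,.053],87.8)
E
```

```text
clock: 3.45
position: [0.4844, 0.302, 0.1382]
ee_rot: [0.72, 0.694, -0.001, 0.0]
ft_force: [-0.3, -0.6, 0.4]
grip_width: 0.996
t 3.45 p [0.4844 0.302  0.1382] q [ 7.204e-01  6.935e-01 -7.000e-04  2.000e-04]
[[ 0.038  0.999 -0.001]
 [ 0.999 -0.038 -0.001]
 [-0.001 -0.001 -1.   ]]
j [ 0.076  0.423 -0.88   1.686  0.347  1.199 -0.928] F [-0.26 -0.55  0.37] g 0.9957874922933351
yaw 87.83 units [-0.018 -0.01   2.16 ] turn 0.005
```

View pics/w3.png

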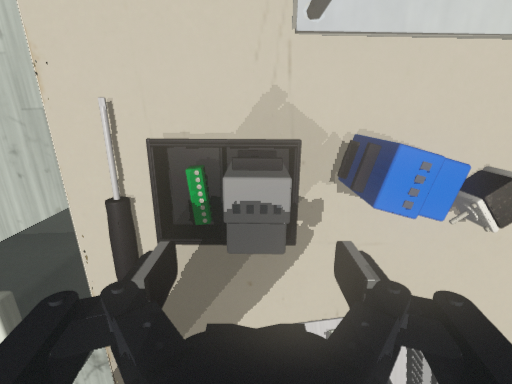

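```bash
python3 -m pendant '[[0,0,1,0,0],[0,0,1.8,0,0],[0,0,2.15,0,0],[0,0,2.15,0,0]]'; python3 - <<'E'
from h import *
st(); snap('side','s3'); crop('s3',215,180,315,255,8,'s3c')
E
```

```text
clock: 4.0
position: [0.4845, 0.3035, 0.0531]
ee_rot: [0.72, 0.694, 0.0, 0.0]
ft_force: [-0.4, 0.4, 0.5]
grip_width: 0.997
t 4.0 p [0.4845 0.3035 0.0531] q [7.199e-01 6.940e-01 2.000e-04 2.000e-04]
[[ 0.037  0.999  0.   ]
 [ 0.999 -0.037  0.   ]
 [ 0.     0.    -1.   ]]
j [ 0.028  0.523 -0.828  1.759  0.437  1.054 -0.992] F [-0.39  0.38  0.47] g 0.9972286537894631
```

View pics/s3c.png

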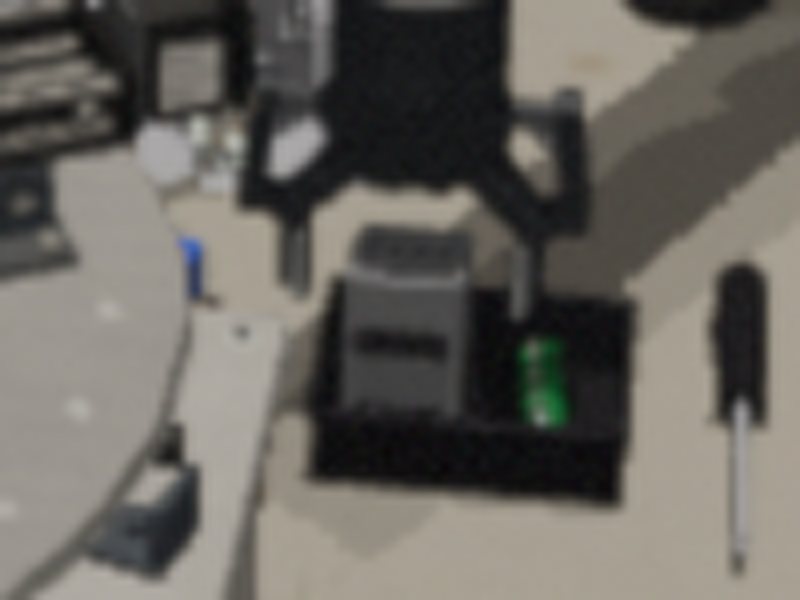

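```bash
python3 -m pendant '[[0,0,0,0,1],[0,0,0,0,1],[0,0,0,0,1],[0,0,0,0,1],[0,0,0,0,1]]' 20;python3 -m pendant '[[0,0,0,0,1],[0,0,0,0,1],[0,0,0,0,1]]'; python3 - <<'E'
from h import *
st()
E
```

```text
clock: 4.68
position: [0.4846, 0.3039, 0.0535]
ee_rot: [0.72, 0.694, 0.001, 0.0]
ft_force: [-0.3, -1.1, 7.0]
grip_width: 0.583
clock: 5.05
position: [0.4846, 0.3039, 0.0535]
ee_rot: [0.72, 0.694, 0.001, 0.0]
ft_force: [-0.2, -1.3, 6.5]
grip_width: 0.58
t 5.05 p [0.4846 0.3039 0.0535] q [7.198e-01 6.942e-01 6.000e-04 3.000e-04]
[[ 0.036  0.999  0.001]
 [ 0.999 -0.036  0.   ]
 [ 0.     0.001 -1.   ]]
j [ 0.027  0.523 -0.828  1.758  0.438  1.054 -0.992] F [-0.24 -1.28  6.52] g 0.5802230503024328
```

```bash
python3 -m pendant '[[0,0,-0.3,0,1],[0,0,-0.62,0,1],[0,0,-0.62,0,1]]';python3 -m pendant '[[0.2,0,0,0,1],[0.4,0,0,0,1],[0.7,0,0,0,1],[0.7,0,0,0,1]]'; python3 - <<'E'
from h import *
st(); snap('side','s4'); crop('s4',215,170,315,245,8,'s4c')
E
```

```text
clock: 5.42
position: [0.4845, 0.304, 0.0785]
ee_rot: [0.72, 0.694, 0.001, 0.0]
ft_force: [0.0, 0.3, -4.4]
grip_width: 0.582
clock: 5.92
position: [0.4848, 0.3322, 0.0769]
ee_rot: [0.719, 0.695, -0.0, -0.0]
ft_force: [0.8, -0.8, -4.0]
grip_width: 0.584
t 5.925 p [0.4848 0.3322 0.0769] q [ 7.195e-01  6.945e-01 -2.000e-04 -0.000e+00]
[[ 0.035  0.999 -0.   ]
 [ 0.999 -0.035 -0.   ]
 [-0.    -0.    -1.   ]]
j [-0.018  0.527 -0.838  1.698  0.43   1.112 -1.019] F [ 0.8  -0.84 -3.98] g 0.5842179596957847
```

View pics/s4c.png

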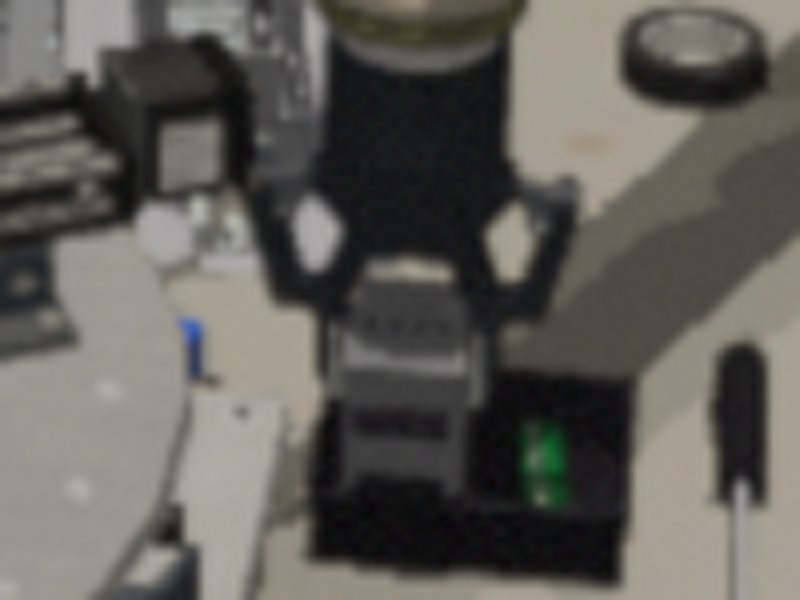

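```bash
python3 -m pendant '[[0.2,0,-0.03,0,1],[0.4,0,-0.06,0,1],[0.6,0,-0.1,0,1],[0.8,0,-0.15,0,1],[0.8,0,-0.15,0,1]]'; python3 - <<'E'
from h import *
st(); snap('side','s5'); crop('s5',215,170,315,245,8,'s5c'); snap('wrist','w5')
E
```

```text
clock: 6.6
position: [0.486, 0.3647, 0.0837]
ee_rot: [0.719, 0.695, 0.001, -0.0]
ft_force: [-0.8, -2.5, -2.0]
grip_width: 0.584
t 6.6 p [0.486  0.3647 0.0837] q [ 7.194e-01  6.946e-01  5.000e-04 -3.000e-04]
[[ 0.035  0.999  0.   ]
 [ 0.999 -0.035  0.001]
 [ 0.001  0.    -1.   ]]
j [-0.081  0.558 -0.832  1.64   0.444  1.143 -1.061] F [-0.8  -2.52 -1.98] g 0.5837864807623268
```

View pics/s5c.png

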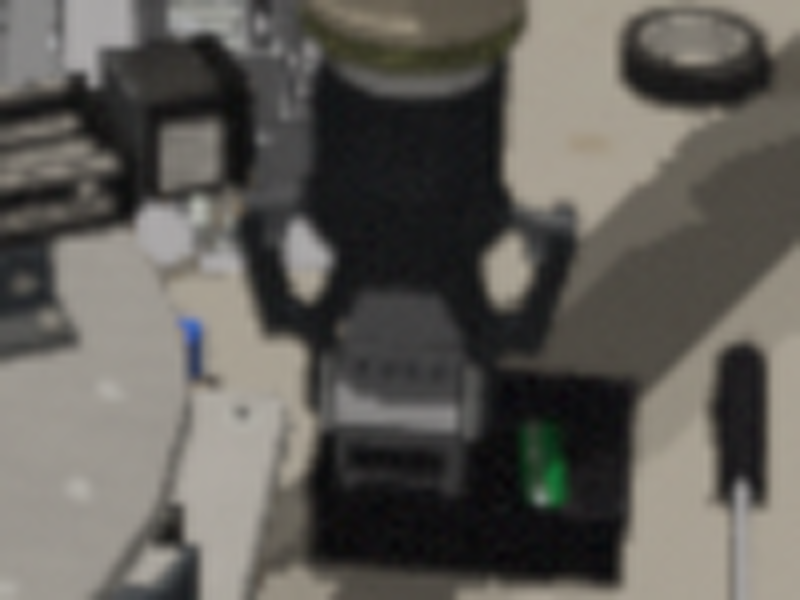

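View pics/w5.png

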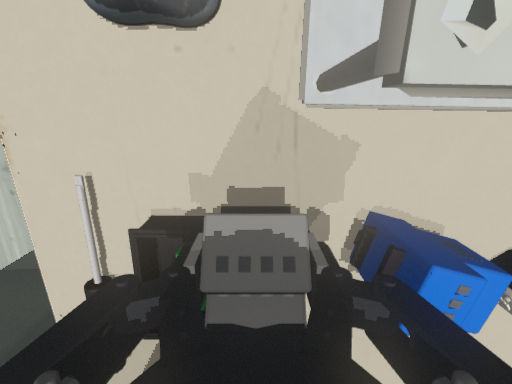

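```bash
python3 -m pendant '[[0.18,0,0.02,0,1],[0.36,0,0.07,0,1],[0.52,0,0.14,0,1],[0.52,0,0.14,0,1]]'; python3 - <<'E'
from h import *
st(); snap('side','s6'); crop('s6',215,170,315,245,8,'s6c')
E
```

```text
clock: 7.2
position: [0.4867, 0.3853, 0.0774]
ee_rot: [0.719, 0.695, 0.0, -0.0]
ft_force: [-0.5, -1.7, -3.2]
grip_width: 0.583
t 7.2 p [0.4867 0.3853 0.0774] q [ 7.195e-01  6.945e-01  3.000e-04 -4.000e-04]
[[ 0.035  0.999 -0.   ]
 [ 0.999 -0.035  0.001]
 [ 0.001 -0.    -1.   ]]
j [-0.127  0.591 -0.821  1.607  0.463  1.148 -1.092] F [-0.55 -1.75 -3.24] g 0.5828821814202004
```

View pics/s6c.png

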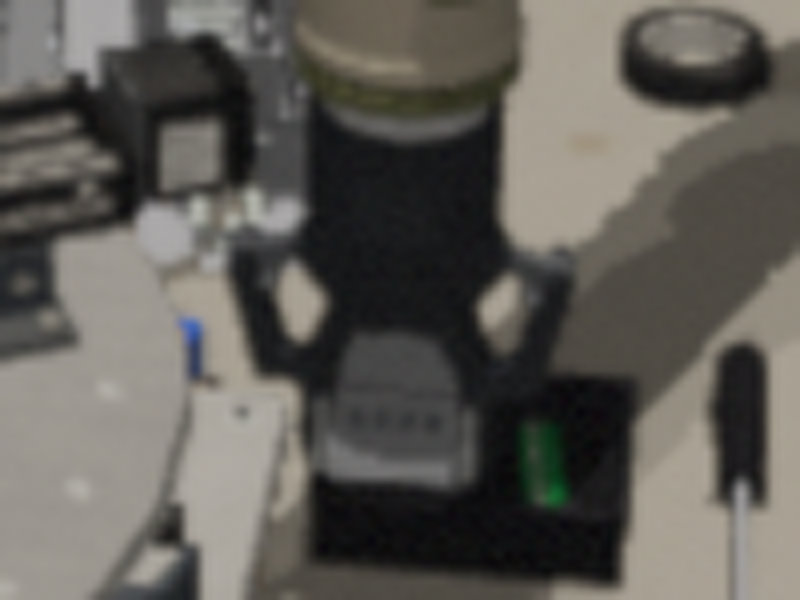

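```bash
python3 -m pendant '[[0,0,0,0,1],[0,0,-0.6,0,1],[0,0,-1.4,0,1],[0,0,-2.2,0,1],[0,0,-2.5,0,1]]' 80; python3 - <<'E'
from h import *
st(); go([.46,.06,.17],180); snap('side','s7'); crop('s7',215,150,315,225,8,'s7c')
E
```

```text
clock: 7.88
position: [0.4872, 0.3855, 0.1797]
ee_rot: [0.72, 0.694, 0.002, -0.0]
ft_force: [-0.5, -0.4, -4.9]
grip_width: 0.577
t 7.875 p [0.4872 0.3855 0.1797] q [ 7.196e-01  6.944e-01  1.700e-03 -1.000e-04]
[[ 0.036  0.999  0.002]
 [ 0.999 -0.036  0.003]
 [ 0.003  0.002 -1.   ]]
j [-0.095  0.493 -0.871  1.508  0.384  1.316 -1.039] F [-0.49 -0.35 -4.89] g 0.5765023334022445
yaw 87.96 units [-8.158 -0.391  0.22 ] turn -15.34
```

View pics/s7c.png

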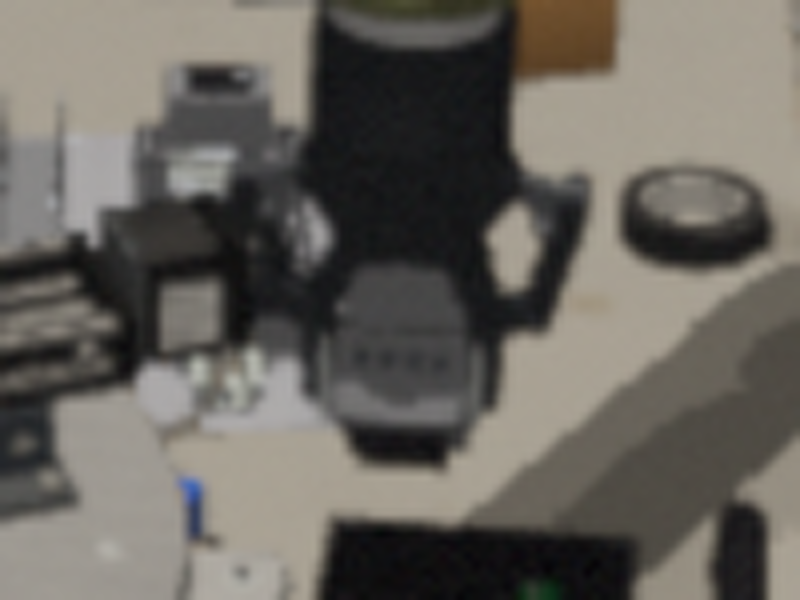

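Held, tilted about 60° and locked. The tray is clear below it, so I carry it to the free bench area.

```bash
python3 -m pendant '[[-1,0,0,-1.5,1],[-2.2,0,0,-3,1],[-3.4,-0.1,0,-4.5,1],[-4.6,-0.2,0,-6,1],[-5.8,-0.3,0,-7.5,1]]'; python3 - <<'E'
from h import *
go([.455,.06,.17],180)
E
```

```text
clock: 8.55
position: [0.4658, 0.1519, 0.1764]
ee_rot: [0.398, 0.917, -0.0, -0.001]
ft_force: [0.9, 0.1, -4.6]
grip_width: 0.576
yaw 133.09 units [-1.492 -1.767  0.161] turn -7.818
```

```bash
python3 -m pendant '[[-0.3,-0.3,0,-1.5,1],[-0.7,-0.8,0,-3,1],[-1.1,-1.3,0,-4.5,1],[-1.49,-1.77,0,-6.1,1],[-1.49,-1.77,0,-7.8,1]]'; python3 -m pendant '[[0,0,0,0,1]]';  python3 - <<'E'
from h import *
go([.455,.06,.17],180); st();snap('side','s8'); crop('s8',205,150,325,240,6,'s8c')
snap('top','t8'); crop('t8',190,140,345,255,5,'t8c')
E
```

```text
clock: 9.18
position: [0.4545, 0.0595, 0.1765]
ee_rot: [0.002, 1.0, -0.001, -0.001]
ft_force: [-1.1, 0.4, -4.9]
grip_width: 0.57
clock: 9.3
position: [0.4547, 0.0615, 0.1769]
ee_rot: [0.004, 1.0, 0.0, -0.0]
ft_force: [-0.4, 0.1, -3.7]
grip_width: 0.572
yaw 179.52 units [-0.009 -0.038  0.172] turn -0.08
t 9.3 p [0.4547 0.0615 0.1769] q [ 4.2e-03  1.0e+00  0.0e+00 -5.0e-04]
[[-1.     0.008 -0.001]
 [ 0.008  1.     0.   ]
 [ 0.001  0.    -1.   ]]
j [ 0.889  0.113 -1.157  1.907  0.111  1.192  1.256] F [-0.39  0.05 -3.73] g 0.5721173459946689
```

View pics/s8c.png

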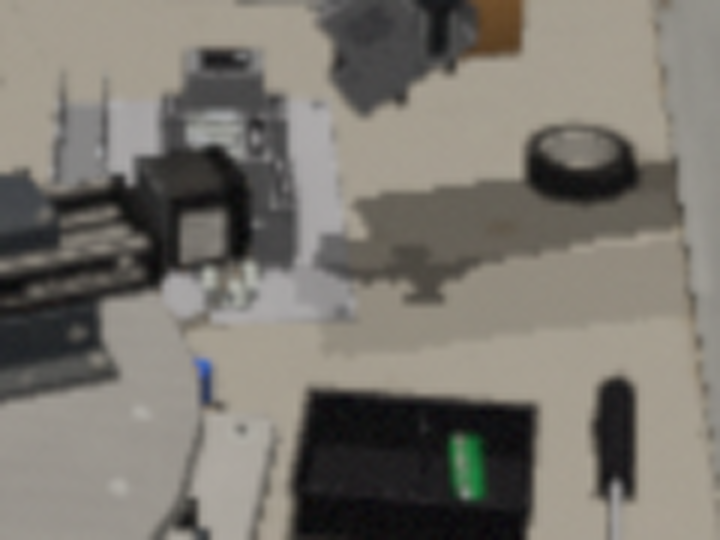

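View pics/t8c.png

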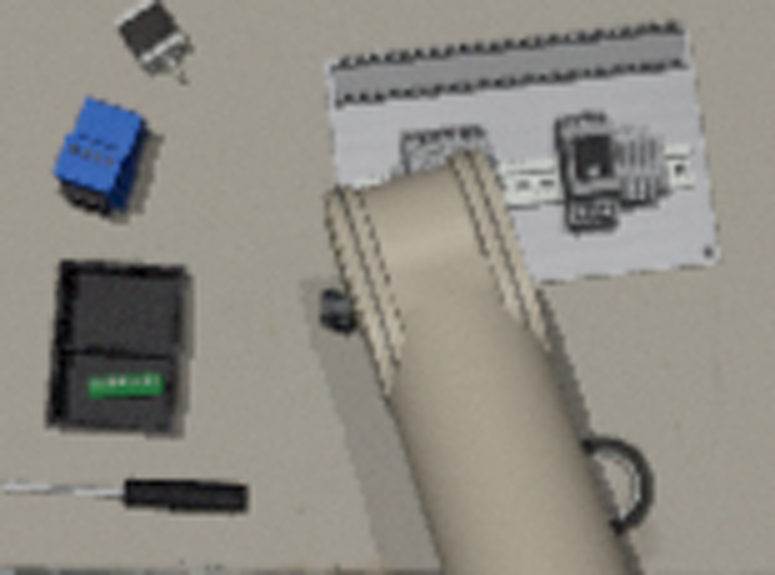

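```bash
python3 - <<'E'
from h import *
crop('s8',230,95,330,185,8,'s8d')
E
```

```text
(no output)
```

View pics/s8d.png

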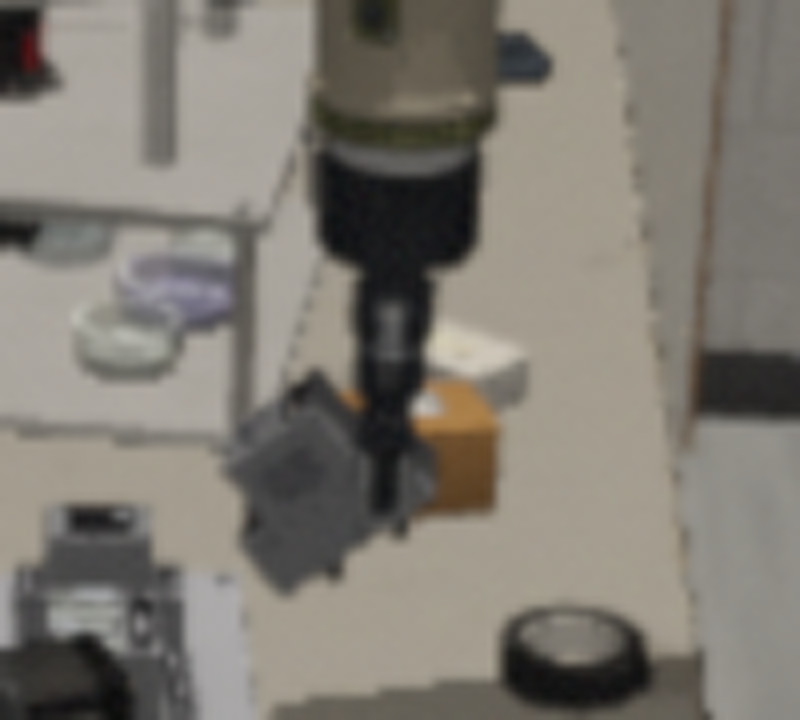

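```bash
python3 -m pendant '[[0.1,0,0.8,0,1],[0.25,0,1.8,0,1],[0.25,0,2.7,0,1],[0.25,0,3.15,0,1],[0.25,0,3.15,0,1]]'; python3 - <<'E'
from h import *
st();snap('side','s9'); crop('s9',220,110,320,200,8,'s9d')
E
```

```text
clock: 10.02
position: [0.4441, 0.0625, 0.0505]
ee_rot: [0.004, 1.0, 0.0, -0.001]
ft_force: [0.9, -0.0, -4.4]
grip_width: 0.579
t 10.025 p [0.4441 0.0625 0.0505] q [ 4.1e-03  1.0e+00  5.0e-04 -1.4e-03]
[[-1.     0.008 -0.003]
 [ 0.008  1.     0.001]
 [ 0.003  0.001 -1.   ]]
j [ 0.74   0.321 -1.068  2.059  0.343  0.955  1.053] F [ 0.93 -0.02 -4.36] g 0.5789211765872561
```

View pics/s9d.png

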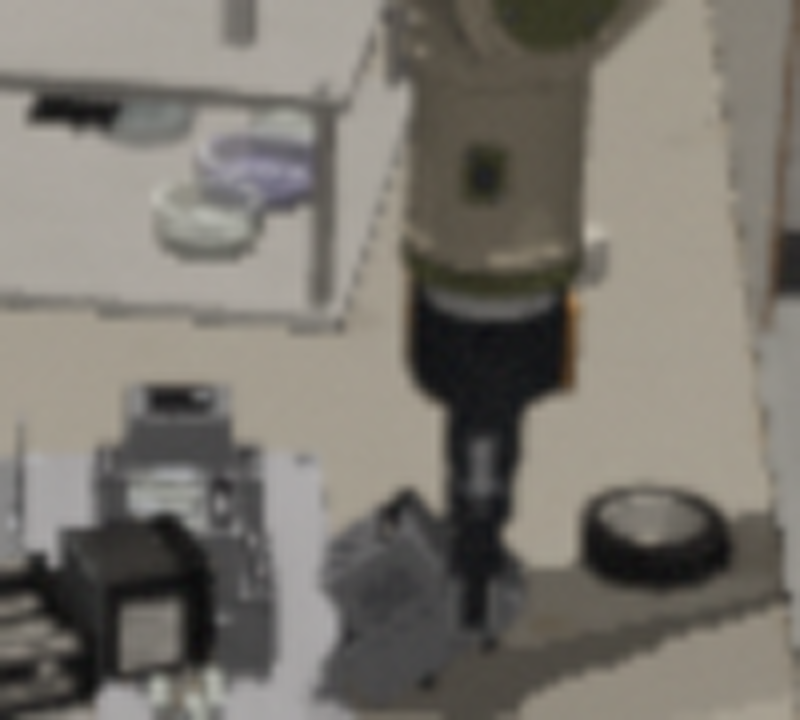

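```bash
python3 -m pendant '[[0,0,0,0,1],[0,0,0.1,0,1],[0.03,0,0.2,0,1],[0.1,0,0.3,0,1],[0.17,0,0.4,0,1]]' 20; python3 - <<'E'
from h import *
st();snap('side','s10'); crop('s10',220,110,320,200,8,'s10d')
E
```

```text
clock: 10.7
position: [0.4385, 0.0619, 0.0372]
ee_rot: [0.004, 1.0, -0.001, -0.0]
ft_force: [-21.2, -3.2, 41.2]
grip_width: 0.575
t 10.7 p [0.4385 0.0619 0.0372] q [ 3.5e-03  1.0e+00 -1.1e-03 -1.0e-04]
[[-1.     0.007 -0.   ]
 [ 0.007  1.    -0.002]
 [ 0.    -0.002 -1.   ]]
j [ 0.728  0.331 -1.058  2.083  0.366  0.925  1.032] F [-21.24  -3.23  41.18] g 0.5751285805562302
```

View pics/s10d.png

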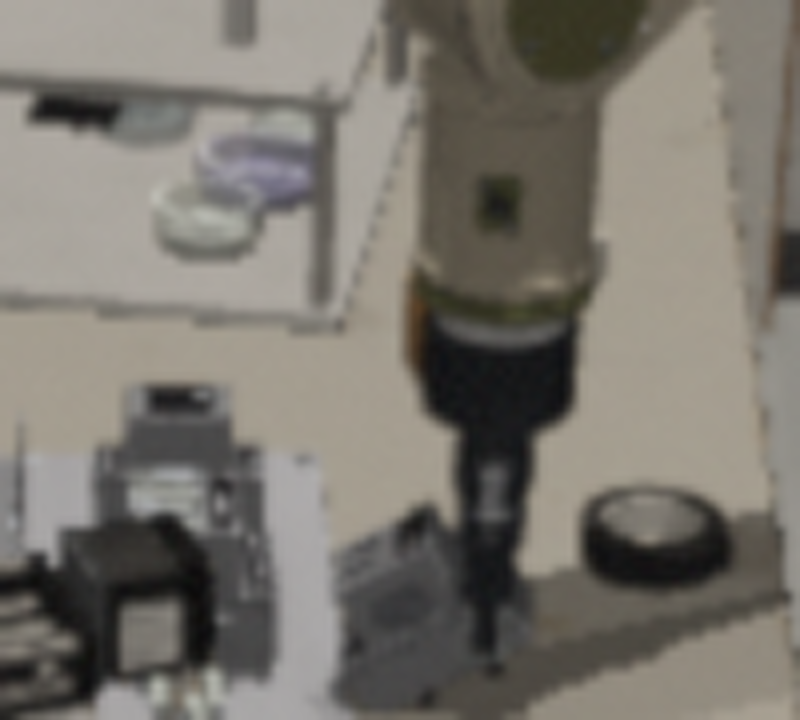

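```bash
python3 -m pendant '[[0.1,0,-0.03,0,1],[0.2,0,0,0,1],[0.2,0,0,0,1]]' 20
```

```text
clock: 11.12
position: [0.4323, 0.0622, 0.0368]
ee_rot: [0.004, 1.0, 0.0, 0.002]
ft_force: [2.5, 0.3, 8.9]
grip_width: 0.576
```

```bash
python3 -m pendant '[[0.09,0,0.05,0,1],[0.18,0,0.11,0,1],[0.27,0,0.18,0,1],[0.27,0,0.18,0,1]]' 20; python3 - <<'E'
from h import *
st();snap('side','s11'); crop('s11',220,110,320,200,8,'s11d')
E
```

```text
clock: 11.62
position: [0.4217, 0.0624, 0.0295]
ee_rot: [0.003, 1.0, 0.0, 0.002]
ft_force: [3.2, -0.8, 5.1]
grip_width: 0.57
t 11.625 p [0.4217 0.0624 0.0295] q [3.5e-03 1.0e+00 3.0e-04 2.3e-03]
[[-1.     0.007  0.005]
 [ 0.007  1.     0.001]
 [-0.005  0.001 -1.   ]]
j [ 0.75   0.303 -1.074  2.131  0.346  0.888  1.037] F [ 3.21 -0.75  5.06] g 0.5704097190961183
```

View pics/s11d.png

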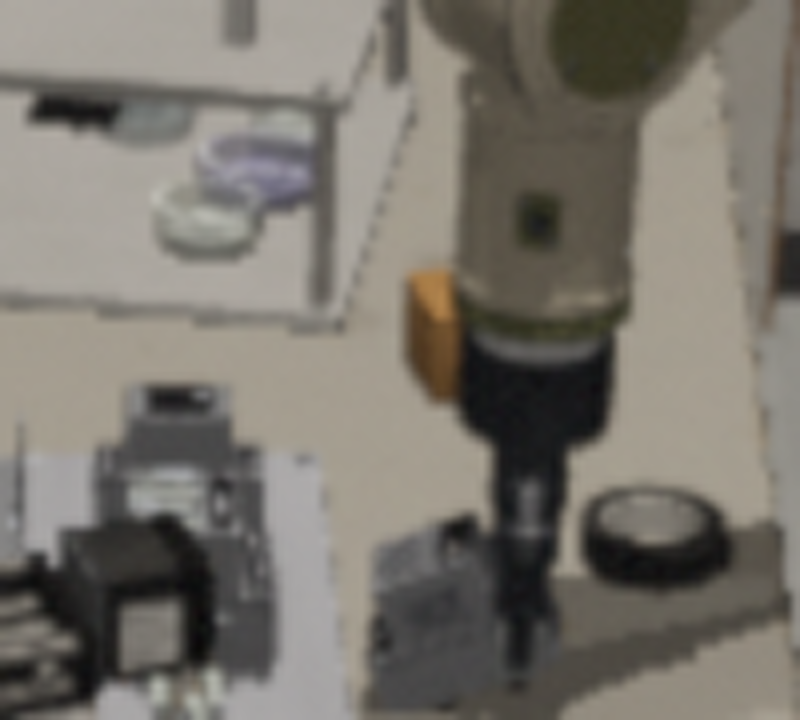

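```bash
python3 -m pendant '[[0.06,0,0.08,0,1],[0.13,0,0.16,0,1],[0.19,0,0.24,0,1],[0.19,0,0.24,0,1]]' 20; python3 - <<'E'
from h import *
st();snap('side','s12'); crop('s12',220,110,320,200,8,'s12d')
E
```

```text
clock: 12.18
position: [0.4143, 0.0625, 0.0211]
ee_rot: [0.003, 1.0, -0.001, 0.002]
ft_force: [-10.0, -2.4, 39.3]
grip_width: 0.573
t 12.175 p [0.4143 0.0625 0.0211] q [ 3.4e-03  1.0e+00 -6.0e-04  2.0e-03]
[[-1.     0.007  0.004]
 [ 0.007  1.    -0.001]
 [-0.004 -0.001 -1.   ]]
j [ 0.745  0.304 -1.071  2.153  0.355  0.868  1.023] F [-9.97 -2.42 39.32] g 0.5730666218956297
```

View pics/s12d.png

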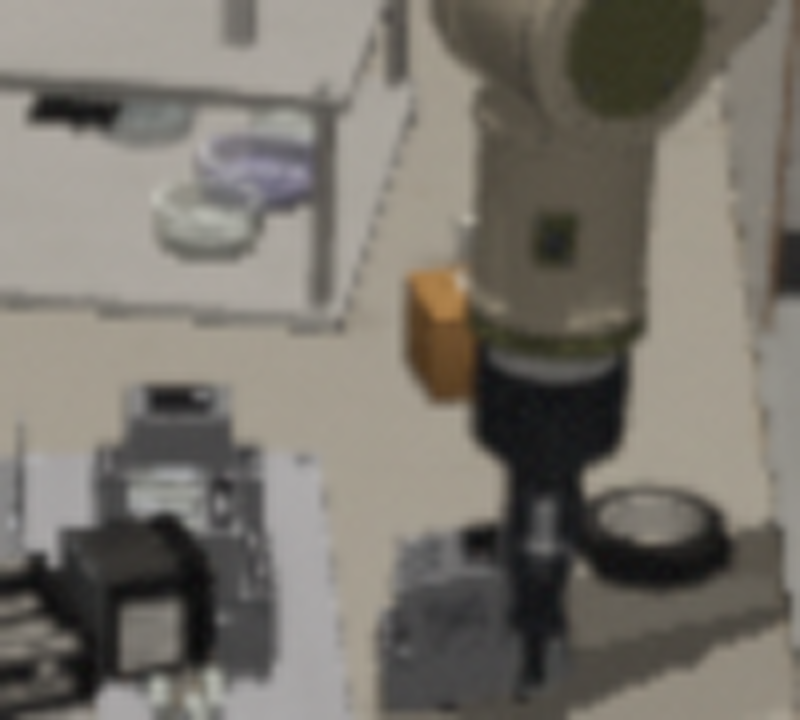

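```bash
python3 -m pendant '[[0.03,0,-0.06,0,1],[0.03,0,-0.06,0,1]]' 20; python3 -m pendant '[[0,0,0,0,0.5],[0,0,0,0,0.3],[0,0,0,0,0],[0,0,0,0,0],[0,0,0,0,0]]' 20;  python3 - <<'E'
from h import *
st();snap('side','s13'); crop('s13',220,110,320,200,8,'s13d')
E
```

```text
clock: 12.48
position: [0.412, 0.0624, 0.022]
ee_rot: [0.003, 1.0, 0.0, 0.001]
ft_force: [-0.3, 0.6, 11.0]
grip_width: 0.575
clock: 13.1
position: [0.4106, 0.062, 0.0211]
ee_rot: [0.003, 1.0, -0.0, -0.0]
ft_force: [-0.3, -0.8, -0.8]
grip_width: 0.996
t 13.1 p [0.4106 0.062  0.0211] q [ 3.4e-03  1.0e+00 -0.0e+00 -1.0e-04]
[[-1.     0.007 -0.   ]
 [ 0.007  1.    -0.   ]
 [ 0.    -0.    -1.   ]]
j [ 0.752  0.299 -1.075  2.158  0.346  0.869  1.031] F [-0.25 -0.76 -0.81] g 0.9964286222679546
```

View pics/s13d.png

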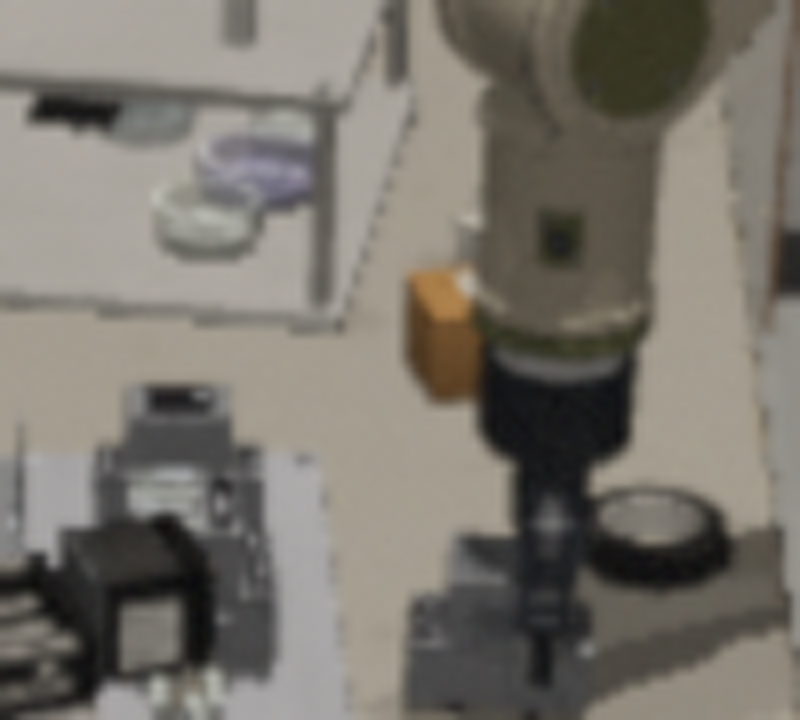

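```bash
python3 -m pendant '[[0,0,-1,0,0],[0,0,-2.2,0,0],[0,0,-3.4,0,0],[-0.2,0,-4.4,1,0],[-0.6,-0.3,-4.9,2.7,0]]';python3 - <<'E'
from h import *
go([.44,-.01,.22],90)
E
```

```text
clock: 13.78
position: [0.4355, 0.0503, 0.2194]
ee_rot: [0.146, 0.989, -0.002, 0.002]
ft_force: [0.6, 1.0, -0.4]
grip_width: 1.002
yaw 163.2 units [-0.544 -1.41  -0.009] turn 12.199
```

```bash
python3 -m pendant '[[-0.1,-0.3,0,1.7,0],[-0.2,-0.6,0,3.4,0],[-0.3,-0.9,0,5.1,0],[-0.4,-1.2,0,6.8,0],[-0.54,-1.41,0,8.5,0]]'; python3 -m pendant '[[0,0,0,1.7,0],[0,0,0,3.4,0],[0,0,0,3.7,0],[0,0,0,3.7,0]]'; python3 - <<'E'
from h import *
st(); snap('wrist','w14'); snap('top','t14'); crop('t14',190,140,345,255,5,'t14c'); snap('side','s14'); crop('s14',220,130,320,210,8,'s14d')
E
```

```text
clock: 14.4
position: [0.4392, -0.0108, 0.2172]
ee_rot: [0.559, 0.829, -0.0, 0.0]
ft_force: [-0.5, -0.0, 0.1]
grip_width: 1.004
clock: 14.9
position: [0.4393, -0.0103, 0.2173]
ee_rot: [0.705, 0.709, -0.0, 0.0]
ft_force: [0.1, -0.2, 0.2]
grip_width: 0.998
t 14.9 p [ 0.4393 -0.0103  0.2173] q [ 7.047e-01  7.095e-01 -1.000e-04  1.000e-04]
[[-0.007  1.     0.   ]
 [ 1.     0.007 -0.   ]
 [-0.     0.    -1.   ]]
j [ 1.25  -0.055 -1.261  1.893 -0.054  1.266  0.013] F [ 0.07 -0.17  0.19] g 0.9984777798118933
```

View pics/w14.png

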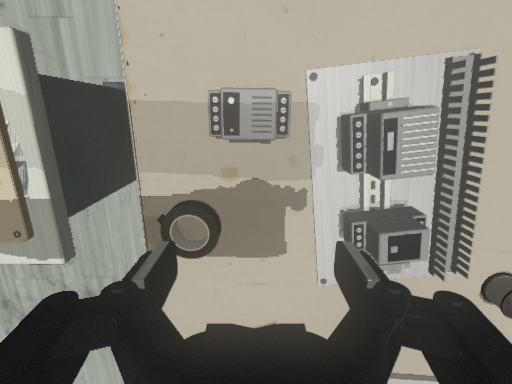

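View pics/s14d.png

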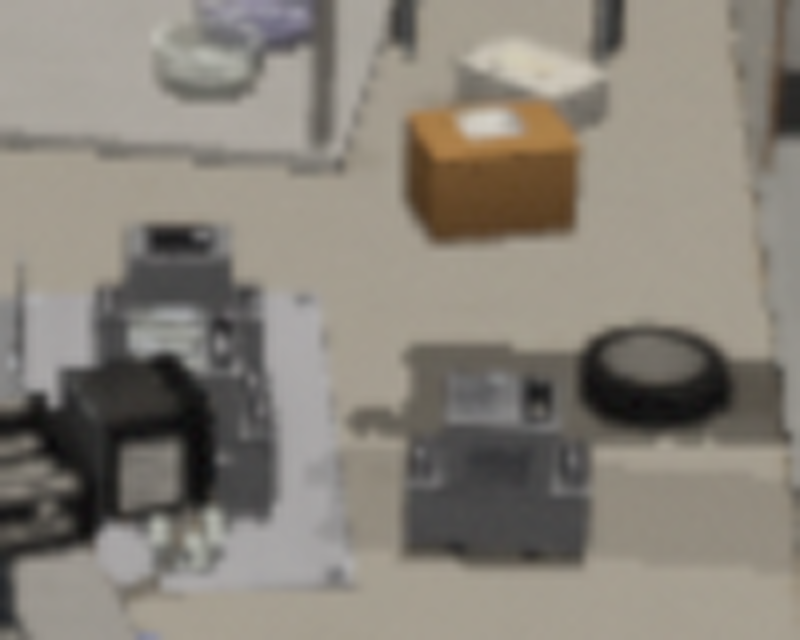

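```bash
python3 - <<'E'
from h import *
crop('w14',195,75,305,155,7,'w14a'); crop('w14',300,50,500,290,3,'w14b')
E
```

```text
(no output)
```

View pics/w14a.png

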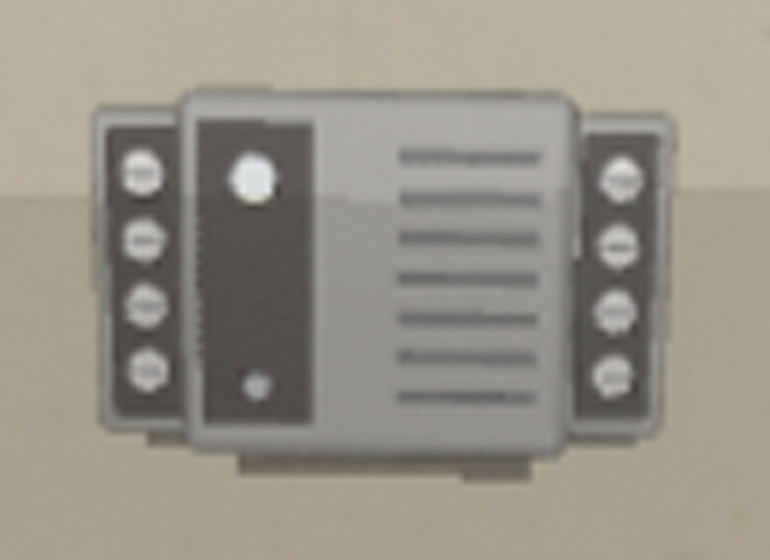

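View pics/w14b.png

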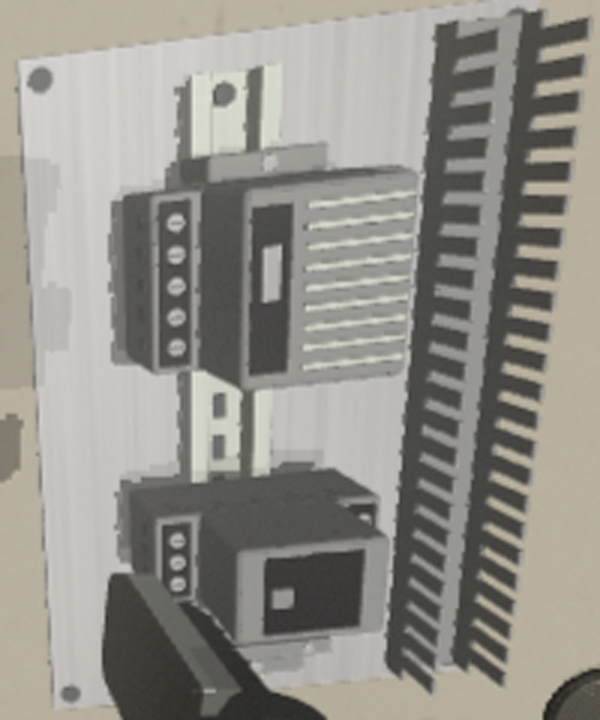

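```bash
python3 - <<'E'
from h import *
a=load('w14')
P=[pt(a,195+u/7,75+v/7,.082) for u,v in [(183,92),(577,95),(562,457),(195,452)]]
for p in P: print(np.round(p,4))
print('c',np.mean(P,0),'depth',pt(a,195+370/7,75+300/7)); e=(P[1]-P[0]+P[2]-P[3])/2; print('len',np.linalg.norm(e),'yaw',np.degrees(np.arctan2(e[1],e[0])))
e=(P[0]-P[3]+P[1]-P[2])/2; print('wid',np.linalg.norm(e),'yaw',np.degrees(np.arctan2(-e[0],e[1])))
# rear top shoulders z=.046
Q=[pt(a,195+u/7,75+v/7,.046) for u,v in [(97,107),(675,117),(660,437),(105,432)]]
for p in Q: print('sh',np.round(p,4))
print(np.mean(Q,0))
E
```

```text
[0.4049 0.0849 0.082 ]
[0.459  0.0849 0.082 ]
[0.4583 0.0359 0.082 ]
[0.4052 0.0363 0.082 ]
c [0.43187812 0.0604893  0.082     ] depth [0.4305511  0.05759494 0.08142822]
len 0.05359650302897276 yaw -0.1753856582759151
wid 0.048782922085054234 yaw -0.21168172659388335
sh [0.3872 0.0855 0.046 ]
sh [0.4771 0.0847 0.046 ]
sh [0.4769 0.0358 0.046 ]
sh [0.3864 0.036  0.046 ]
[0.43190082 0.06051524 0.046     ]
```

```bash
python3 -m pendant '[[-0.5,1,0,0,0],[-1,2,0,0,0],[-1.6,3,0,0,0],[-2.2,3.95,0,0,0],[-2.2,3.95,0,0,0]]'; python3 -m pendant '[[0,0,0,0,0]]'; python3 - <<'E'
from h import *
st(); snap('wrist','w15'); crop('w15',170,60,350,210,4,'w15a')
E
```

```text
clock: 15.68
position: [0.5991, -0.0996, 0.2155]
ee_rot: [0.706, 0.708, 0.0, -0.001]
ft_force: [-0.8, 1.0, -0.0]
grip_width: 0.999
clock: 15.8
position: [0.5973, -0.0968, 0.2171]
ee_rot: [0.705, 0.709, 0.0, -0.001]
ft_force: [-1.1, 0.9, 0.8]
grip_width: 0.999
t 15.8 p [ 0.5973 -0.0968  0.2171] q [ 7.052e-01  7.090e-01  1.000e-04 -5.000e-04]
[[-0.005  1.    -0.001]
 [ 1.     0.005  0.001]
 [ 0.001 -0.001 -1.   ]]
j [ 0.909  0.537 -1.137  1.493  0.488  1.423 -0.241] F [-1.09  0.89  0.78] g 0.9991640317931081
```

View pics/w15.png

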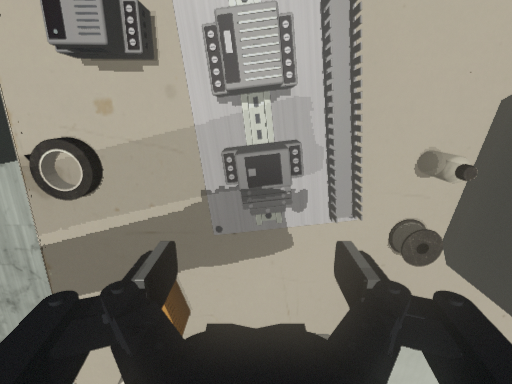

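View pics/w15a.png

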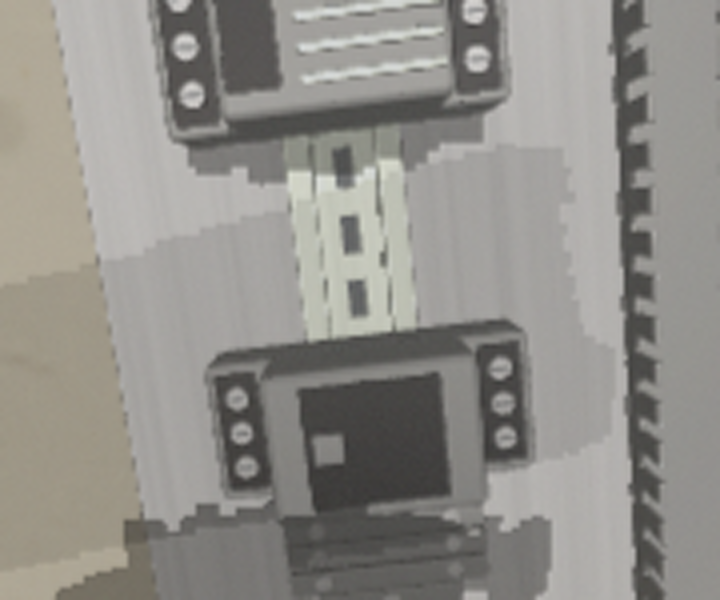

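```bash
python3 - <<'E'
from h import *
a=load('w15')
q=lambda u,v,z:pt(a,170+u/4,60+v/4,z)
n1,n2,f1,f2=q(290,175,.018),q(308,340,.018),q(402,160,.018),q(415,325,.018)
for n,p in zip('n1 n2 f1 f2'.split(),(n1,n2,f1,f2)): print(n,np.round(p,4))
for d in (n1-n2,f1-f2): print('yaw',np.degrees(np.arctan2(-d[0],d[1])))
print('depth lip',q(302,250,.018), pt(a,170+302/4,60+250/4), 'f',pt(a,170+402/4,60+250/4))
th=.114; ex=np.array([np.cos(th),np.sin(th)]); ey=np.array([-np.sin(th),np.cos(th)])
for n,(u,v,z) in {'upN1':(230,120,.09),'upN2':(445,95,.09),'loN1':(265,378,.09),'loN2':(480,352,.09),'up sh l':(178,138,.054),'lo sh l':(210,372,.054),'lo sh r':(522,330,.054),'nearlip1':(290,175,.018),'nearlip2':(308,340,.018),'far1':(402,160,.018),'far2':(415,325,.018)}.items():
    p=q(u,v,z); print(n,np.round(p,4),'panel xy',np.round([p[:2]@ex,p[:2]@ey],4))
# panel corners
for u,v in [(193/1,0)]: pass
E
```

```text
n1 [ 0.5805 -0.0135  0.018 ]
n2 [ 0.5858 -0.0625  0.018 ]
f1 [ 0.6141 -0.0091  0.018 ]
f2 [ 0.6192 -0.0577  0.018 ]
yaw 6.122157370746909
yaw 6.0315622357601875
depth lip [ 0.58402489 -0.03527713  0.018     ] [ 0.58393532 -0.03535802  0.0154856 ] f [ 0.61465962 -0.03510992  0.01755173]
upN1 [ 0.5699 -0.0037  0.09  ] panel xy [ 0.5658 -0.0685]
upN2 [0.6199 0.002  0.09  ] panel xy [ 0.6161 -0.0685]
loN1 [ 0.5772 -0.0639  0.09  ] panel xy [ 0.5662 -0.1292]
loN2 [ 0.6306 -0.0571  0.09  ] panel xy [ 0.62   -0.1285]
up sh l [ 0.5525 -0.0055  0.054 ] panel xy [ 0.5482 -0.0683]
lo sh l [ 0.5591 -0.0676  0.054 ] panel xy [ 0.5478 -0.1308]
lo sh r [ 0.6467 -0.0554  0.054 ] panel xy [ 0.6362 -0.1286]
nearlip1 [ 0.5805 -0.0135  0.018 ] panel xy [ 0.5752 -0.0795]
nearlip2 [ 0.5858 -0.0625  0.018 ] panel xy [ 0.5749 -0.1288]
far1 [ 0.6141 -0.0091  0.018 ] panel xy [ 0.609  -0.0789]
far2 [ 0.6192 -0.0577  0.018 ] panel xy [ 0.6086 -0.1278]
```

```bash
python3 - <<'E'
from h import *
a=load('w15'); crop('w15',160,0,260,240,3,'w15e')
A=pt(a,183,60,.003);B=pt(a,207.5,190,.003);d=A-B;print(np.degrees(np.arctan2(-d[0],d[1])))
go([.432,.0605,.14],90)
E
```

```text
7.745416406520481
yaw 90.31 units [ 3.955 -4.107  1.936] turn 0.052
```

View pics/w15e.png

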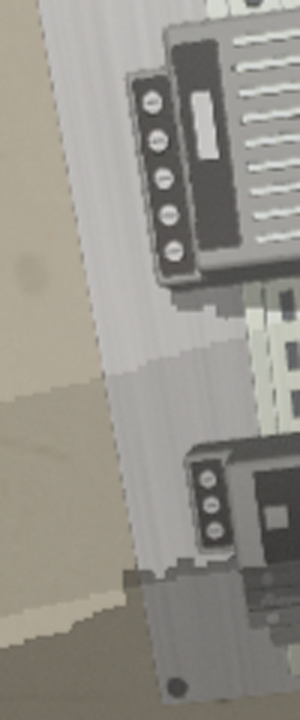

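```bash
python3 - <<'E'
from h import *
a=load('w15')
for p,q in [((38,0),(163,700)),((105,380),(158,670))]:
    A=pt(a,160+p[0]/3,p[1]/3,.003);B=pt(a,160+q[0]/3,q[1]/3,.003);d=A-B;print(A,B,np.degrees(np.arctan2(-d[0],d[1])))
w=load('w14')
# panel near edge in w14b: (20,60)->(55,708) scale3 off 300,50
A=pt(w,300+20/3,50+60/3,.003);B=pt(w,300+55/3,50+708/3,.003);d=A-B;print(A,B,np.degrees(np.arctan2(-d[0],d[1])))
e=R.from_quat(manip.get_obs()['ee_rot']).as_matrix(); print(e)
E
```

```text
[0.50149201 0.09808821 0.003     ] [ 0.53775102 -0.19080509  0.003     ] 7.153787294376933
[ 0.51862148 -0.04131619  0.003     ] [ 0.53596506 -0.17522001  0.003     ] 7.3800139197558305
[0.49982406 0.11259086 0.003     ] [ 0.53686384 -0.19228667  0.003     ] 6.926954942401242
[[-5.47984124e-03  9.99984984e-01 -4.88328956e-05]
 [ 9.99984985e-01  5.47984054e-03 -1.44859027e-05]
 [-1.42180887e-05 -4.89115428e-05 -9.99999999e-01]]
```

```bash
python3 -m pendant '[[0.9,-0.9,0,0,0],[1.9,-1.9,0,0,0],[2.9,-2.9,0.6,0.08,0],[3.95,-4.1,1.3,0.08,0],[3.95,-4.1,1.9,0.08,0]]'; python3 -m pendant '[[0,0,0,0,0],[0,0,0,0,0]]'; python3 - <<'E'
from h import *
st(); snap('wrist','w16'); go([.432,.0605,.05],89.8)
E
```

```text
clock: 16.48
position: [0.4304, 0.0601, 0.1409]
ee_rot: [0.708, 0.706, -0.003, 0.005]
ft_force: [1.7, -1.8, 0.2]
grip_width: 0.997
clock: 16.73
position: [0.4336, 0.0597, 0.1421]
ee_rot: [0.709, 0.705, 0.0, 0.0]
ft_force: [0.1, -0.2, -0.2]
grip_width: 1.002
t 16.725 p [0.4336 0.0597 0.1421] q [7.087e-01 7.055e-01 3.000e-04 1.000e-04]
[[ 0.005  1.     0.001]
 [ 1.    -0.005  0.   ]
 [ 0.     0.001 -1.   ]]
j [ 1.104  0.167 -1.394  1.994  0.182  1.124 -0.371] F [ 0.09 -0.19 -0.21] g 1.0020107878610032
yaw 89.72 units [ 0.017 -0.05   2.305] turn -0.014
```

View pics/w16.png

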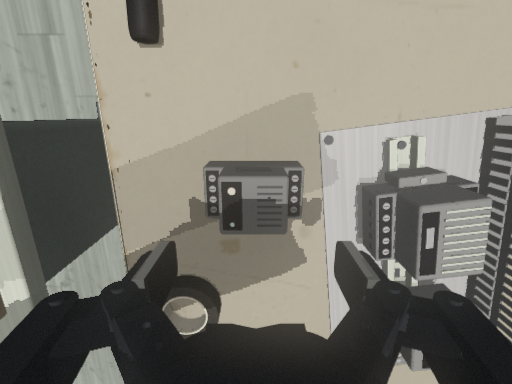

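```bash
python3 -m pendant '[[0,-0.04,0.7,0,0],[0.02,-0.05,1.3,0,0],[0.02,-0.05,1.8,0,0]]'; python3 - <<'E'
from h import *
st(); go([.432,.0605,.05],89.8); snap('side','s17'); crop('s17',225,110,325,210,7,'s17d')
E
```

```text
clock: 17.15
position: [0.4317, 0.0606, 0.0689]
ee_rot: [0.709, 0.705, 0.001, -0.001]
ft_force: [0.3, 0.4, 0.6]
grip_width: 0.997
t 17.15 p [0.4317 0.0606 0.0689] q [ 7.090e-01  7.052e-01  5.000e-04 -6.000e-04]
[[ 0.005  1.    -0.   ]
 [ 1.    -0.005  0.002]
 [ 0.002 -0.    -1.   ]]
j [ 0.919  0.318 -1.257  2.072  0.36   0.998 -0.529] F [0.26 0.4  0.64] g 0.9967188233880342
yaw 89.7 units [-0.003  0.007  0.473] turn -0.017
```

View pics/s17d.png

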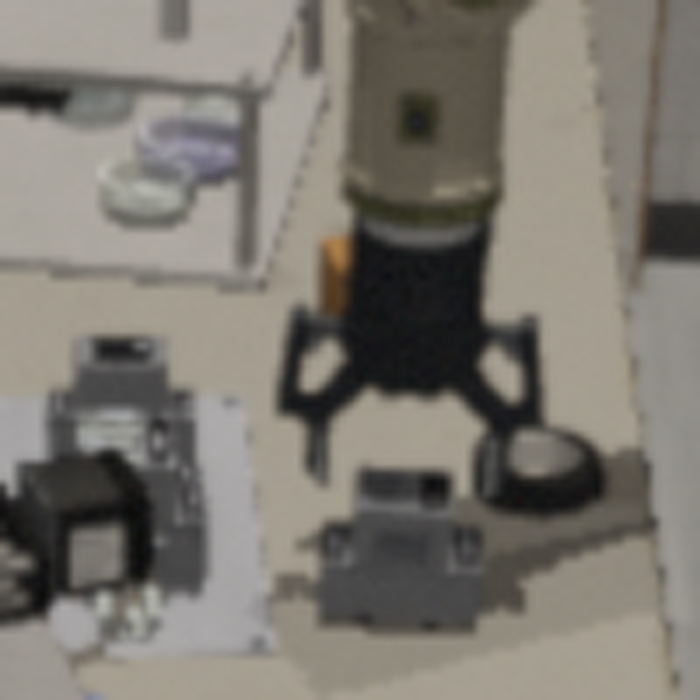

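```bash
python3 -m pendant '[[0,0,0.25,0,0],[0,0,0.46,0,0.1],[0,0,0.46,0,1],[0,0,0.46,0,1],[0,0,0.46,0,1]]' 40; python3 -m pendant '[[0,0,0,0,1],[0,0,0,0,1]]'; python3 - <<'E'
from h import *
st(); snap('side','s18'); crop('s18',225,110,325,210,7,'s18d')
E
```

```text
clock: 17.82
position: [0.4314, 0.0605, 0.0513]
ee_rot: [0.709, 0.705, 0.0, 0.0]
ft_force: [0.0, 1.8, 1.2]
grip_width: 0.65
clock: 18.08
position: [0.4314, 0.0605, 0.0512]
ee_rot: [0.709, 0.705, 0.0, 0.0]
ft_force: [-0.2, 0.4, 5.9]
grip_width: 0.65
t 18.075 p [0.4314 0.0605 0.0512] q [7.088e-01 7.054e-01 2.000e-04 3.000e-04]
[[ 0.005  1.     0.001]
 [ 1.    -0.005 -0.   ]
 [-0.     0.001 -1.   ]]
j [ 0.877  0.35  -1.221  2.088  0.403  0.968 -0.565] F [-0.2   0.45  5.92] g 0.650049600702021
```

View pics/s18d.png

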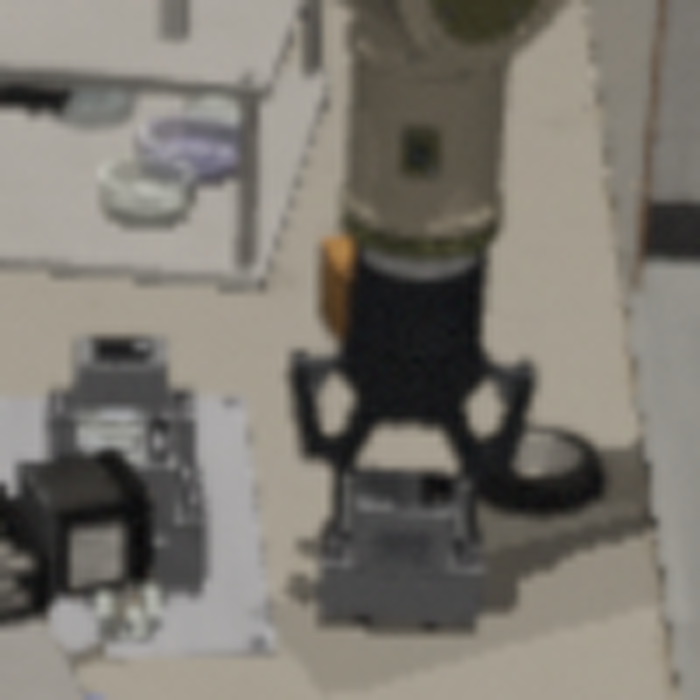

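```bash
python3 -m pendant '[[0,0,-0.5,0,1],[0,0,-1.4,0,1],[0,0,-2.4,0,1],[0,0,-2.8,0,1],[0,0,-2.8,0,1]]'; python3 - <<'E'
from h import *
st(); go([.5934,-.0315,.165],96.7)
E
```

```text
clock: 18.75
position: [0.4313, 0.0598, 0.1631]
ee_rot: [0.709, 0.705, -0.0, 0.001]
ft_force: [0.1, -0.1, -4.8]
grip_width: 0.65
t 18.75 p [0.4313 0.0598 0.1631] q [ 7.092e-01  7.050e-01 -4.000e-04  1.200e-03]
[[ 0.006  1.     0.001]
 [ 1.    -0.006 -0.002]
 [-0.002  0.001 -1.   ]]
j [ 1.169  0.084 -1.42   1.974  0.093  1.156 -0.293] F [ 0.08 -0.07 -4.81] g 0.6504879733840144
yaw 89.66 units [-2.258  4.067 -0.037] turn -1.173
```

```bash
python3 -m pendant '[[-0.5,0.9,0,-0.3,1],[-1.1,1.9,0,-0.6,1],[-1.7,3,0,-0.9,1],[-2.26,4.07,0,-1.17,1],[-2.26,4.07,0,-1.17,1]]'; python3 -m pendant '[[0,0,0,0,1],[0,0,0,0,1]]'; python3 - <<'E'
from h import *
st(); go([.5934,-.0315,.11],96.7); snap('wrist','w19');snap('top','t19');crop('t19',230,130,360,220,6,'t19c')
E
```

```text
clock: 19.38
position: [0.5947, -0.0328, 0.1591]
ee_rot: [0.665, 0.746, -0.001, -0.002]
ft_force: [0.4, 1.0, -4.3]
grip_width: 0.647
clock: 19.62
position: [0.5925, -0.0299, 0.1622]
ee_rot: [0.664, 0.748, -0.001, -0.0]
ft_force: [-0.9, 0.0, -4.9]
grip_width: 0.649
t 19.625 p [ 0.5925 -0.0299  0.1622] q [ 6.638e-01  7.479e-01 -6.000e-04 -3.000e-04]
[[-0.119  0.993 -0.001]
 [ 0.993  0.119 -0.   ]
 [-0.    -0.001 -1.   ]]
j [ 0.827  0.575 -1.153  1.593  0.538  1.33  -0.28 ] F [-0.85  0.04 -4.88] g 0.6494951917371173
yaw 96.82 units [-0.041  0.019  1.304] turn 0.021
```

View pics/w19.png

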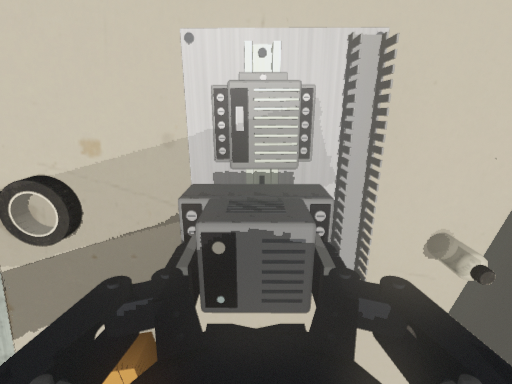

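View pics/t19c.png

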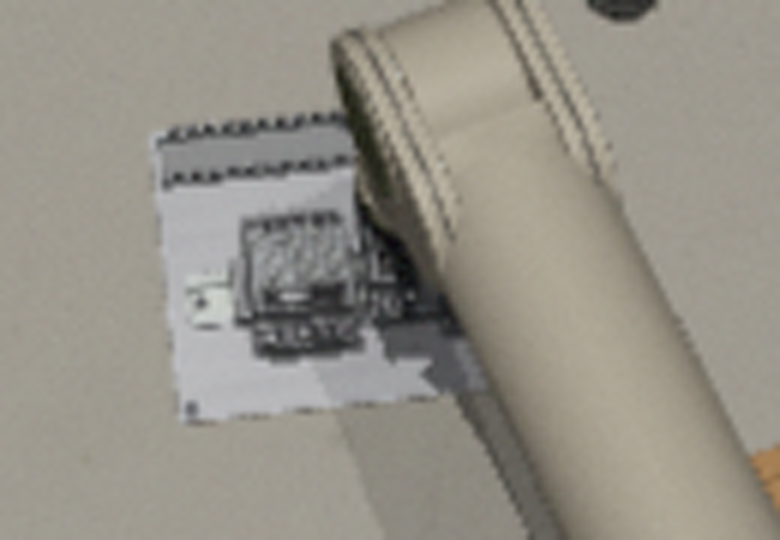

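```bash
python3 - <<'E'
from h import *
crop('w19',175,20,335,190,4,'w19c')
E
```

```text
(no output)
```

View pics/w19c.png

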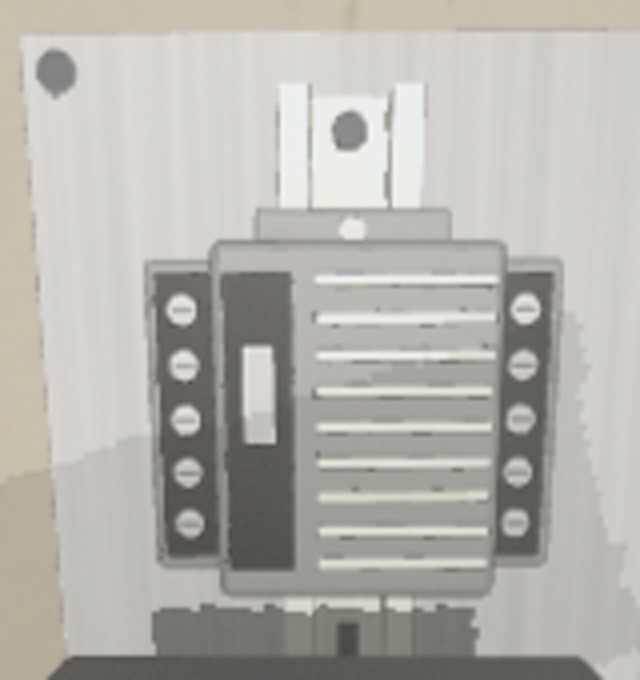

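```bash
python3 - <<'E'
from h import *
a=load('w19'); o,r=st()
q=lambda u,v,z:pt(a,175+u/4,20+v/4,z)
for l,z,L in [('rail',.018,[(278,85),(426,85),(285,603),(412,603)]),('house',.09,[(210,243),(506,243),(220,595),(492,595)]),('plate',.003,[(22,35),(67,655)]),('should',.054,[(146,262),(562,262),(160,567),(547,567)])]:
    for u,v in L:
        p=q(u,v,z); t=(p-o['position'])@r; print(l,np.round(p,4),'tool',np.round(t[:2]*1000,2))
E
```

```text
t 19.725 p [ 0.5929 -0.0304  0.1628] q [ 6.640e-01  7.477e-01 -4.000e-04  2.000e-04]
[[-0.118  0.993 -0.   ]
 [ 0.993  0.118 -0.001]
 [-0.001 -0.    -1.   ]]
j [ 0.828  0.575 -1.153  1.593  0.538  1.33  -0.279] F [ 0.29  0.46 -4.63] g 0.6410126823056823
rail [0.5649 0.1054 0.018 ] tool [138.31 -11.72]
rail [0.5997 0.1096 0.018 ] tool [138.34  23.31]
rail [ 0.5802 -0.0185  0.018 ] tool [ 13.5  -11.15]
rail [ 0.6143 -0.0144  0.018 ] tool [13.54 23.18]
house [0.5598 0.0622 0.09  ] tool [ 95.96 -21.86]
house [0.6139 0.0687 0.09  ] tool [96.02 32.61]
house [ 0.5677 -0.0031  0.09  ] tool [ 30.16 -21.74]
house [0.6222 0.0035 0.09  ] tool [30.23 33.13]
plate [0.5001 0.1121 0.003 ] tool [152.65 -75.2 ]
plate [ 0.5192 -0.0443  0.003 ] tool [ -5.   -74.74]
should [0.5425 0.0602 0.054 ] tool [ 95.99 -39.28]
should [0.6317 0.0709 0.054 ] tool [96.08 50.6 ]
should [ 0.5506 -0.0058  0.054 ] tool [ 29.55 -39.07]
should [0.6405 0.005  0.054 ] tool [29.67 51.47]
```

```bash
python3 -m pendant '[[0,0,0.6,0,1],[0,0,1.2,0,1],[0,0,1.7,0,1],[0,0,2.15,0,1],[0,0,2.15,0,1]]'; python3 - <<'E'
from h import *
st(); snap('side','s20');crop('s20',205,110,305,200,8,'s20c'); snap('wrist','w20')
E
```

```text
clock: 20.35
position: [0.5927, -0.0308, 0.0757]
ee_rot: [0.664, 0.748, -0.001, -0.001]
ft_force: [-0.4, -0.3, -4.4]
grip_width: 0.648
t 20.35 p [ 0.5927 -0.0308  0.0757] q [ 6.642e-01  7.475e-01 -6.000e-04 -8.000e-04]
[[-0.118  0.993 -0.002]
 [ 0.993  0.118  0.   ]
 [ 0.    -0.002 -1.   ]]
j [ 0.784  0.661 -1.082  1.674  0.622  1.195 -0.334] F [-0.43 -0.25 -4.4 ] g 0.6484703677491477
```

View pics/s20c.png

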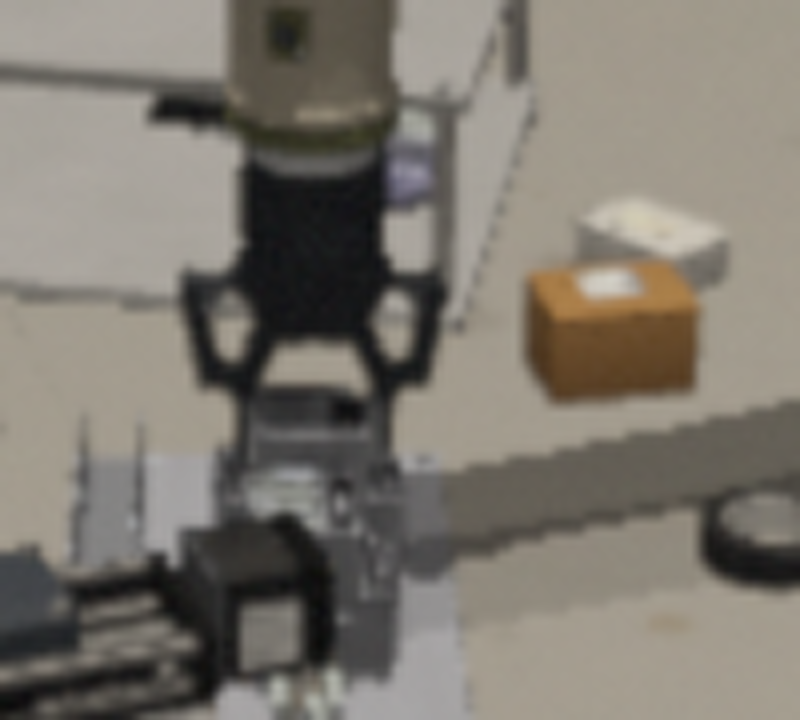

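View pics/w20.png

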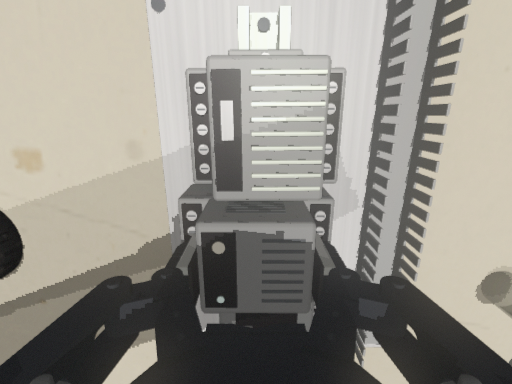

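```bash
python3 -m pendant '[[0,0,0.08,0,1],[0,0,0.13,0,1],[0,0,0.17,0,1],[0,0,0.17,0,1]]'
```

```text
clock: 20.95
position: [0.5934, -0.0307, 0.07]
ee_rot: [0.664, 0.747, -0.0, 0.0]
ft_force: [-0.6, -0.6, -4.9]
grip_width: 0.651
```

```bash
python3 -m pendant '[[0,0,0.02,0,1],[0,0,0.04,0,1],[0,0,0.04,0,1]]'; python3 -m pendant '[[0,0,0.02,0,1],[0,0,0.04,0,1],[0,0,0.04,0,1]]';python3 -m pendant '[[0,0,0.02,0,1],[0,0,0.04,0,1],[0,0,0.04,0,1]]'
```

```text
clock: 21.32
position: [0.5936, -0.0307, 0.069]
ee_rot: [0.664, 0.748, -0.0, 0.0]
ft_force: [-3.1, -0.7, 3.6]
grip_width: 0.646
clock: 21.7
position: [0.5936, -0.0306, 0.0687]
ee_rot: [0.664, 0.747, -0.0, 0.001]
ft_force: [-9.8, -1.9, 20.1]
grip_width: 0.643
clock: 22.08
position: [0.5937, -0.0306, 0.0684]
ee_rot: [0.664, 0.747, -0.001, 0.001]
ft_force: [-15.8, -3.1, 33.8]
grip_width: 0.646
```

```bash
python3 -m pendant '[[0,0,-0.09,0,1],[0,0,-0.09,0,1]]'; python3 -m pendant '[[0,0,0,0,0.3],[0,0,0,0,0.24],[0,0,0,0,0.24],[0,0,0,0,0.24],[0,0,0,0,0.24]]'; python3 - <<'E'
from h import *
st(); snap('wrist','w21'); snap('side','s21');crop('s21',205,110,305,200,8,'s21c')
E
```

```text
clock: 22.32
position: [0.5938, -0.0307, 0.069]
ee_rot: [0.664, 0.747, 0.0, 0.0]
ft_force: [-2.4, -0.4, 5.3]
grip_width: 0.652
clock: 22.95
position: [0.5934, -0.0307, 0.0689]
ee_rot: [0.664, 0.747, -0.0, 0.0]
ft_force: [-1.1, 0.5, 0.1]
grip_width: 0.762
t 22.95 p [ 0.5934 -0.0307  0.0689] q [ 0.6643  0.7475 -0.      0.    ]
[[-0.117  0.993 -0.   ]
 [ 0.993  0.117 -0.   ]
 [-0.    -0.    -1.   ]]
j [ 0.78   0.669 -1.075  1.679  0.63   1.183 -0.339] F [-1.12  0.53  0.08] g 0.7623923849547194
```

View pics/w21.png

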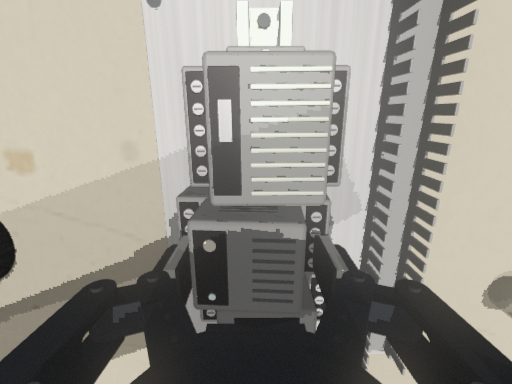

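View pics/s21c.png

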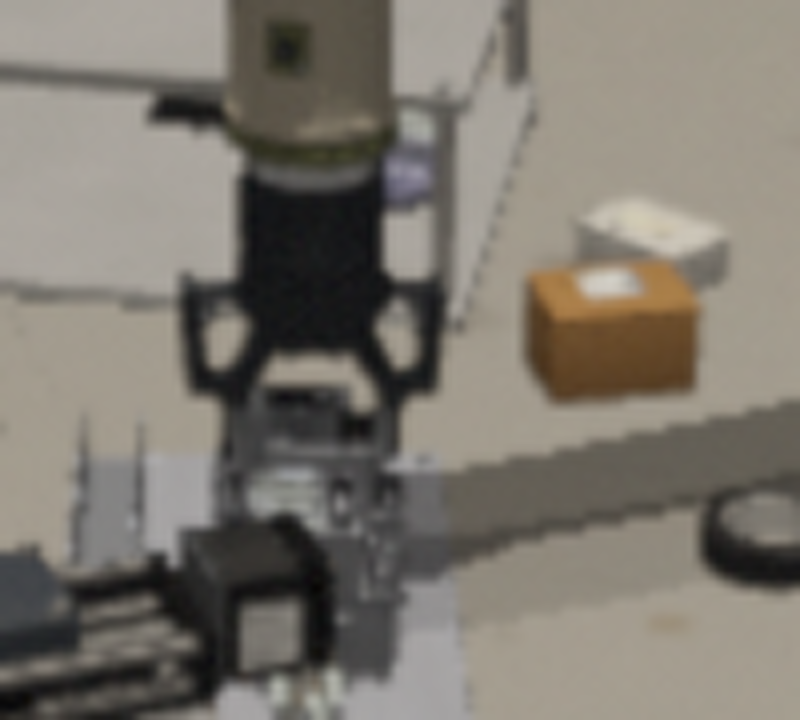

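```bash
python3 -m pendant '[[0,-0.08,0,0,0.24],[0,-0.16,0,0,0.24],[0,-0.24,0,0,0.24],[0,-0.32,0,0,0.24],[0,-0.32,0,0,0.24]]'; python3 - <<'E'
from h import *
st(); snap('wrist','w22'); snap('side','s22');crop('s22',205,110,305,200,8,'s22c')
E
```

```text
clock: 23.68
position: [0.5804, -0.0323, 0.0689]
ee_rot: [0.664, 0.747, -0.0, 0.0]
ft_force: [-1.2, -0.8, 0.9]
grip_width: 0.759
t 23.675 p [ 0.5804 -0.0323  0.0689] q [ 6.643e-01  7.475e-01 -2.000e-04  0.000e+00]
[[-0.117  0.993 -0.   ]
 [ 0.993  0.117 -0.   ]
 [-0.    -0.    -1.   ]]
j [ 0.807  0.648 -1.088  1.714  0.62   1.17  -0.337] F [-1.17 -0.76  0.9 ] g 0.7586870274898468
```

View pics/w22.png

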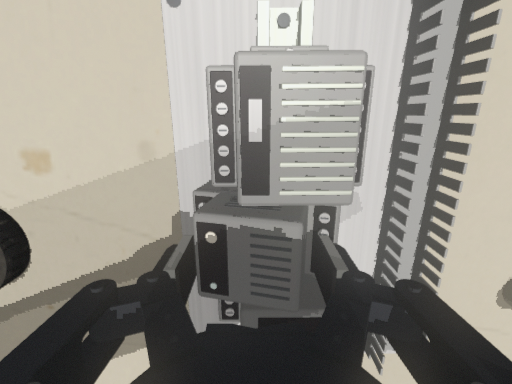

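View pics/s22c.png

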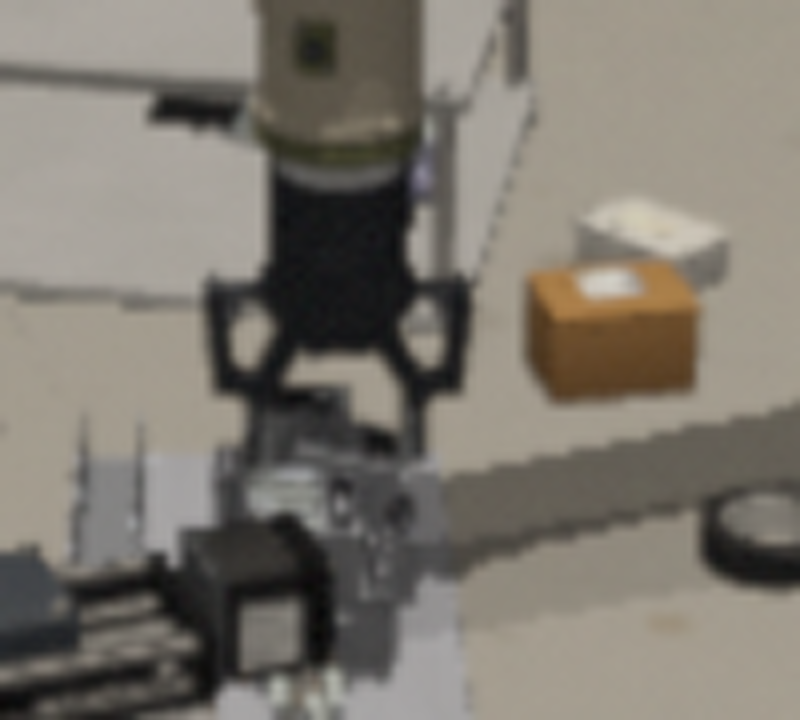

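```bash
python3 - <<'E'
from h import *
crop('w22',170,160,370,330,4,'w22c')
E
```

```text
(no output)
```

View pics/w22c.png

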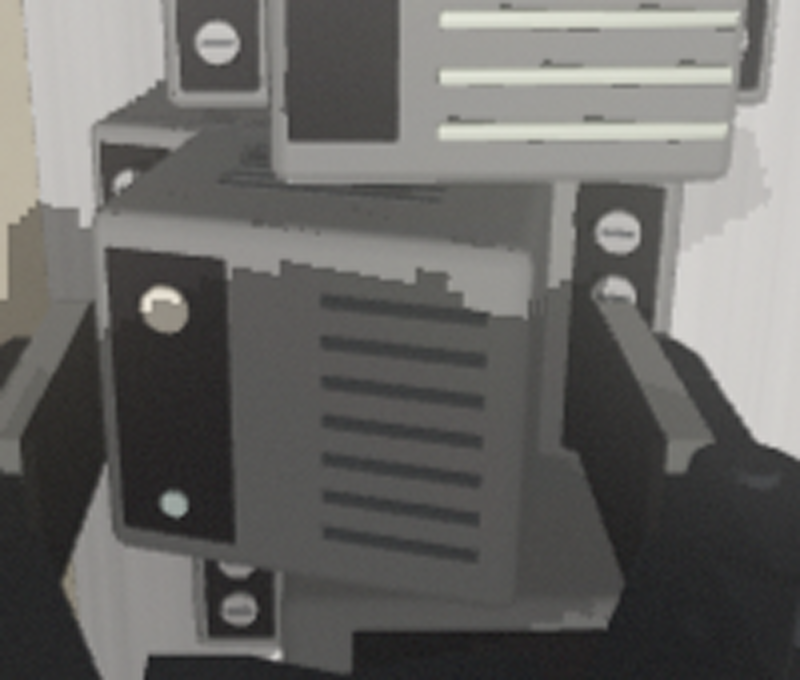

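```bash
python3 - <<'E'
from h import *
a=load('w22'); o=manip.get_obs(); r=R.from_quat(o['ee_rot']).as_matrix()
y0,x0=160,170
seat=np.array([.5994,-.0308,.018]); th=np.radians(6.8); M=np.array([[np.cos(th),np.sin(th),0],[-np.sin(th),np.cos(th),0],[0,0,1]])
D=a['d']; pts=[]
for u in range(120,510,20):
    for v in range(290,520,20):
        p=pt(a,x0+u/4,y0+v/4); pts.append(M@(p-seat))
P=np.array(pts); c=P.mean(0); n=np.linalg.svd(P-c)[2][2]; n*=np.sign(n[2]); print('n',n,'tilt deg',np.degrees(np.arctan2(-n[0],n[2])),np.degrees(np.arctan2(n[1],n[2])),'c',c, 'res',np.abs((P-c)@n).max())
for u,v in [(100,215),(528,255),(515,598),(120,540)]: 
    rr=ray(a,x0+u/4,y0+v/4); nn=M.T@n; cc=seat+M.T@c; t=((cc-rr[0])@nn)/(rr[1]@nn); print(np.round((M@(rr[0]+t*rr[1]-seat))*1000,1))
E
```

```text
n [-0.20416275 -0.39571849  0.89539067] tilt deg 12.844714912223191 -23.843063282034493 c [-0.02428828  0.00371318  0.07464252] res 0.07692097153419203
[-46.5  31.   81.6]
[-1.1 30.6 91.8]
[  4.7 -33.8  64.7]
[-54.3 -34.6  50.8]
```

```bash
cat >> h.py <<'E'
seat=np.array([.5994,-.0308,.018]); th=np.radians(6.8); M=np.array([[np.cos(th),np.sin(th),0],[-np.sin(th),np.cos(th),0],[0,0,1]])
def face(fn,x0,y0,k,us,vs,corners,tol=.003):
    a=load(fn); P=np.array([M@(pt(a,x0+u/k,y0+v/k)-seat) for u in us for v in vs])
    best=None; g=np.random.default_rng(0)
    for _ in range(500):
        s=P[g.choice(len(P),3,False)]; n=np.cross(s[1]-s[0],s[2]-s[0]); l=np.linalg.norm(n)
        if l<1e-9: continue
        m=np.abs((P-s[0])@(n/l))<tol
        if best is None or m.sum()>best.sum(): best=m
    Q=P[best]; c=Q.mean(0); n=np.linalg.svd(Q-c)[2][2]; n*=np.sign(n[2])
    print(best.sum(),len(P),'tilt',np.degrees(np.arctan2(-n[0],n[2])),'roll',np.degrees(np.arctan2(n[1],n[2])),'c mm',np.round(c*1000,1))
    for u,v in corners:
        rr=ray(a,x0+u/k,y0+v/k); nn=M.T@n; cc=seat+M.T@c; t=((cc-rr[0])@nn)/(rr[1]@nn); print(np.round((M@(rr[0]+t*rr[1]-seat))*1000,1))
E
python3 - <<'E'
from h import *
face('w22',170,160,4,range(120,510,10),range(290,540,10),[(100,215),(528,255),(515,598),(120,540)])
E
```

```text
971 975 tilt 13.610713769917234 roll -0.08319637132003295 c mm [-24.3   2.   74.2]
[-49.8  25.8  68. ]
[ 1.  25.7 80.3]
[  1.7 -20.6  80.4]
[-50.2 -21.6  67.8]
```

```bash
python3 -m pendant '[[0,-0.06,0,0,0.24],[0,-0.12,0,0,0.24],[0,-0.18,0,0,0.24],[0,-0.18,0,0,0.24]]'; python3 - <<'E'
from h import *
st(); snap('wrist','w23'); crop('w23',170,160,370,330,4,'w23c')
E
```

```text
clock: 24.28
position: [0.5737, -0.0331, 0.069]
ee_rot: [0.664, 0.747, 0.0, 0.0]
ft_force: [-0.4, 0.3, -0.8]
grip_width: 0.757
t 24.275 p [ 0.5737 -0.0331  0.069 ] q [6.643e-01 7.475e-01 2.000e-04 3.000e-04]
[[-0.117  0.993  0.001]
 [ 0.993  0.117 -0.   ]
 [-0.     0.001 -1.   ]]
j [ 0.822  0.636 -1.096  1.732  0.614  1.162 -0.335] F [-0.45  0.29 -0.83] g 0.7572361615873968
```

View pics/w23c.png

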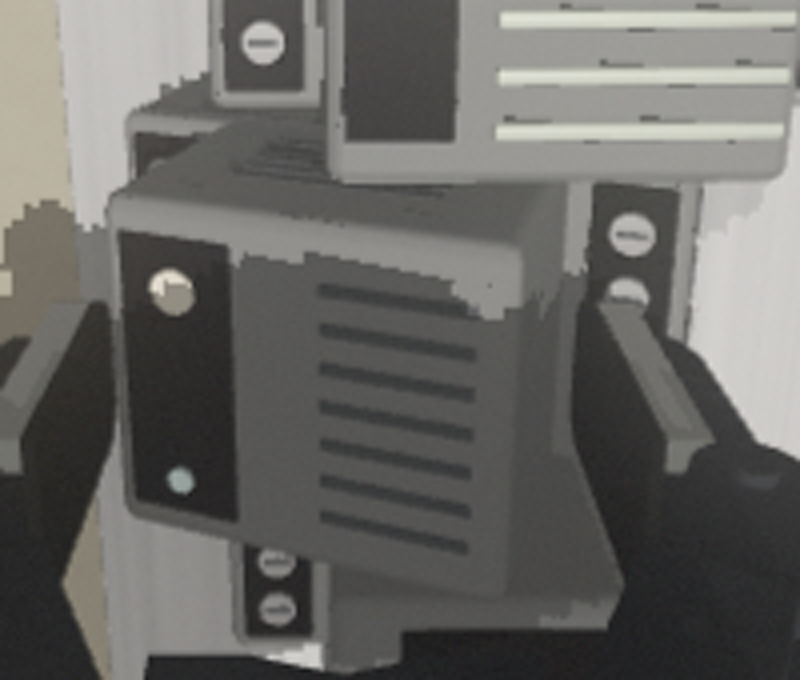

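```bash
python3 - <<'E'
from h import *
face('w23',170,160,4,range(140,500,10),range(290,520,10),[(110,195),(522,248),(500,595),(130,515)])
E
```

```text
826 828 tilt 19.17532539087069 roll -0.3162222317819329 c mm [-30.6   1.5  70.9]
[-56.5  26.3  62. ]
[-6.3 26.2 79.5]
[ -6.7 -21.3  79.1]
[-56.8 -22.2  61.7]
```

```bash
python3 -m pendant '[[0,0,0,0,0.1],[0,0,0,0,0],[0,0,-0.5,0,0],[0,0,-1.1,0,0],[0,-0.2,-1.6,0,0]]'; python3 - <<'E'
from h import *
st(); snap('wrist','w24'); print(seat+M.T@[-.088,.002,0]); P=seat+M.T@np.array([-.09,.002,0]); P[2]=.12; go(P,96.8); P[2]=.03; go(P,96.8)
E
```

```text
clock: 24.95
position: [0.5662, -0.0336, 0.1354]
ee_rot: [0.664, 0.748, 0.001, 0.001]
ft_force: [-1.0, 0.7, -0.1]
grip_width: 0.995
t 24.95 p [ 0.5662 -0.0336  0.1354] q [6.642e-01 7.476e-01 7.000e-04 7.000e-04]
[[-0.118  0.993  0.002]
 [ 0.993  0.118  0.   ]
 [-0.     0.002 -1.   ]]
j [ 0.886  0.551 -1.169  1.694  0.531  1.256 -0.284] F [-1.04  0.67 -0.13] g 0.9948727742687212
[ 0.51178223 -0.03923362  0.018     ]
yaw 96.77 units [ 0.018 -1.418  0.431] turn -0.004
yaw 96.77 units [ 0.02  -1.426  2.681] turn -0.004
```

View pics/w24.png

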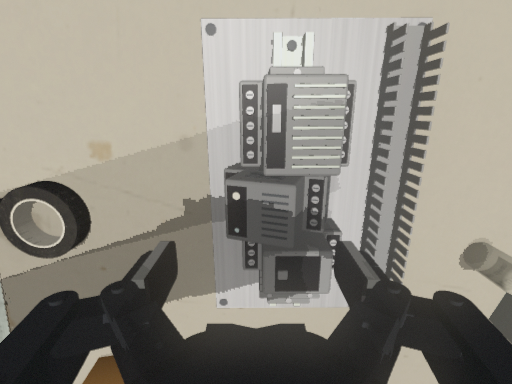

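```bash
python3 - <<'E'
from h import *
crop('w24',210,150,350,260,5,'w24c')
E
python3 -m pendant '[[0,-0.5,0,0,0.5],[0.02,-1.2,0.2,0,1],[0.02,-1.42,0.4,0,1],[0.02,-1.42,0.4,0,1],[0.02,-1.42,0.4,0,1]]'
```

```text
clock: 25.62
position: [0.51, -0.0398, 0.1174]
ee_rot: [0.664, 0.747, 0.0, 0.0]
ft_force: [-0.2, 0.5, -0.3]
grip_width: 0.0
```

View pics/w24c.png

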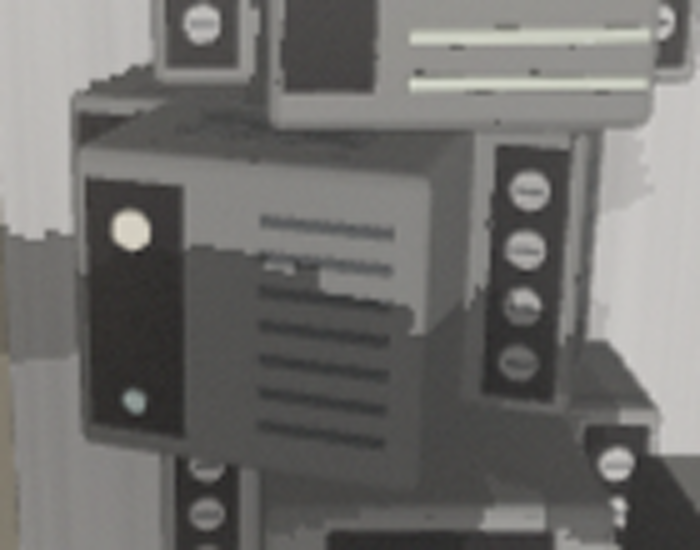

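```bash
python3 - <<'E'
from h import *
face('w24',210,150,5,range(100,400,10),range(170,430,10),[(80,150),(432,178),(418,490),(85,437)])
P=seat+M.T@np.array([-.09,.002,0]); P[2]=.03; go(P,96.8); snap('side','s25');crop('s25',205,110,305,200,8,'s25c')
E
```

```text
777 780 tilt 19.082297013664878 roll 0.02843998287358331 c mm [-31.7   5.2  70.5]
[-56.2  25.6  62. ]
[-5.8 25.9 79.4]
[ -5.8 -22.1  79.5]
[-56.9 -22.   61.8]
yaw 96.74 units [ 0.008 -0.006  2.185] turn -0.01
```

View pics/s25c.png

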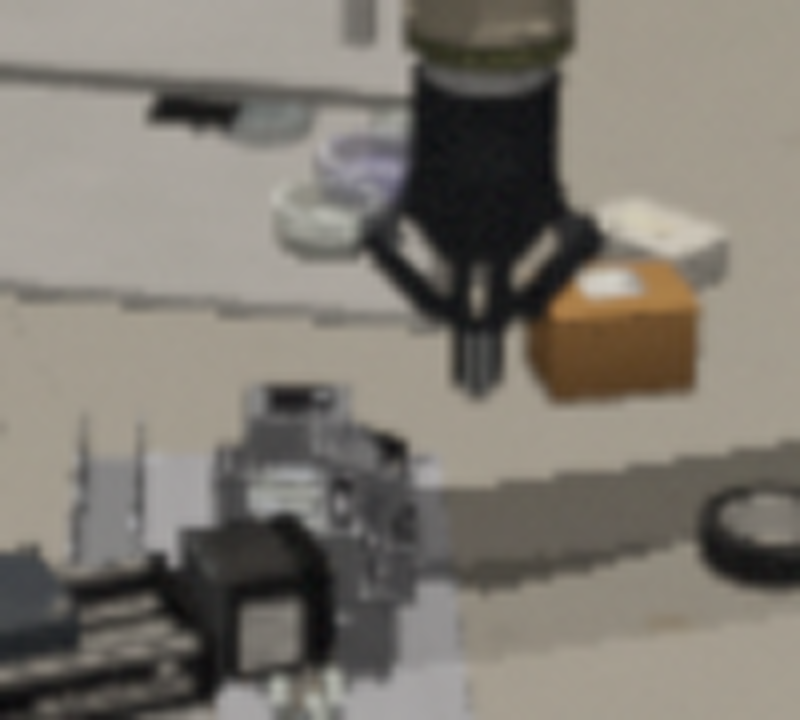

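```bash
python3 -m pendant '[[0,0,0,-1.7,1],[0,0,0,-3.4,1],[0,0,0,-5.1,1],[0,0,0,-6.8,1],[0,0,0,-8.5,1]]'; python3 -m pendant '[[0,0,0,-1.7,1],[0,0,0,-3.4,1],[0,0,0,-5.1,1],[0,0,0,-6.5,1],[0,0,0,-6.5,1]]'; python3 - <<'E'
from h import *
st();P=seat+M.T@np.array([-.09,.002,0]); P[2]=.03; go(P,186.8)
E
```

```text
clock: 26.3
position: [0.5098, -0.0396, 0.1171]
ee_rot: [0.275, 0.961, 0.0, 0.0]
ft_force: [-0.2, 0.6, -0.2]
grip_width: 0.002
clock: 26.92
position: [0.5097, -0.0396, 0.117]
ee_rot: [-0.058, 0.998, 0.0, 0.0]
ft_force: [-0.1, 0.3, 0.5]
grip_width: -0.004
t 26.925 p [ 0.5097 -0.0396  0.117 ] q [-5.840e-02  9.983e-01  4.000e-04  2.000e-04]
[[-0.993 -0.117  0.   ]
 [-0.117  0.993  0.001]
 [-0.     0.001 -1.   ]]
j [ 1.125  0.639 -1.44   1.848  0.667  1.271  1.176] F [-0.09  0.31  0.53] g -0.0035712734849275476
yaw -173.3 units [-2.000e-03  0.000e+00  2.176e+00] turn -0.017
```

```bash
python3 -m pendant '[[0,0,0.6,0,1],[0,0,1.2,0,1],[0,0,1.8,0,1],[0,0,2.17,0,1],[0,0,2.17,0,1]]'; python3 - <<'E'
from h import *
o,r=st(); print(M@(o['position']-seat)*1000); snap('side','s26');crop('s26',205,110,305,200,8,'s26c'); snap('wrist','w26')
E
```

```text
clock: 27.55
position: [0.5089, -0.0397, 0.0296]
ee_rot: [-0.058, 0.998, 0.0, -0.001]
ft_force: [1.1, 0.7, 0.3]
grip_width: 0.0
t 27.55 p [ 0.5089 -0.0397  0.0296] q [-5.820e-02  9.983e-01  2.000e-04 -5.000e-04]
[[-0.993 -0.116 -0.001]
 [-0.116  0.993  0.   ]
 [ 0.001  0.001 -1.   ]]
j [ 1.03   0.726 -1.301  1.918  0.782  1.138  1.105] F [1.11 0.66 0.27] g 0.00020277675869403614
[-90.93026766   1.92011205  11.59212448]
```

View pics/s26c.png

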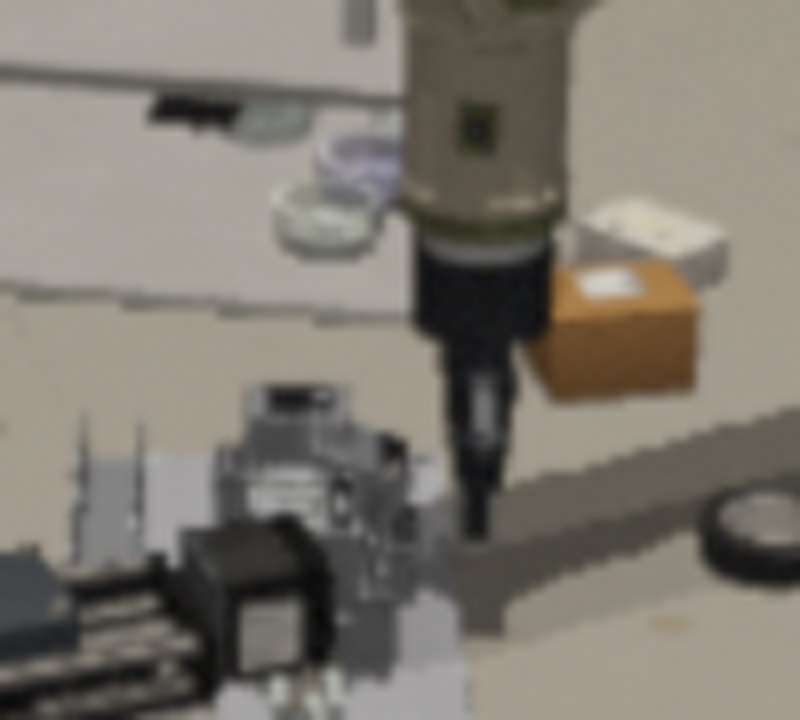

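View pics/w26.png

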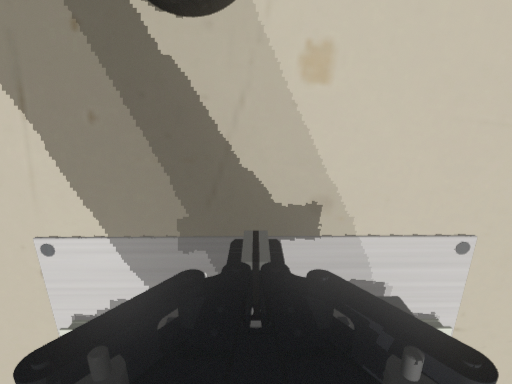

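```bash
python3 -m pendant '[[-0.15,0,0,0,1],[-0.3,0,0,0,1],[-0.4,0,0,0,1],[-0.4,0,0,0,1]]'; python3 -m pendant '[[-0.04,0,0,0,1],[-0.07,0,0,0,1],[-0.07,0,0,0,1]]';  python3 - <<'E'
from h import *
o,r=st(); print(M@(o['position']-seat)*1000); snap('side','s27');crop('s27',205,110,305,200,8,'s27c')
E
```

```text
clock: 28.15
position: [0.5254, -0.0378, 0.0302]
ee_rot: [-0.059, 0.998, 0.0, 0.0]
ft_force: [-0.0, 0.0, 0.7]
grip_width: 0.0
clock: 28.52
position: [0.5264, -0.0378, 0.0297]
ee_rot: [-0.059, 0.998, -0.0, -0.001]
ft_force: [-6.1, -0.8, 3.4]
grip_width: -0.001
t 28.525 p [ 0.5264 -0.0378  0.0297] q [-5.890e-02  9.983e-01 -3.000e-04 -1.500e-03]
[[-0.993 -0.118 -0.003]
 [-0.118  0.993 -0.001]
 [ 0.003 -0.    -1.   ]]
j [ 0.986  0.748 -1.277  1.872  0.792  1.156  1.105] F [-6.07 -0.83  3.39] g -0.001296490290309483
[-73.2665841    1.72259698  11.69368305]
```

View pics/s27c.png

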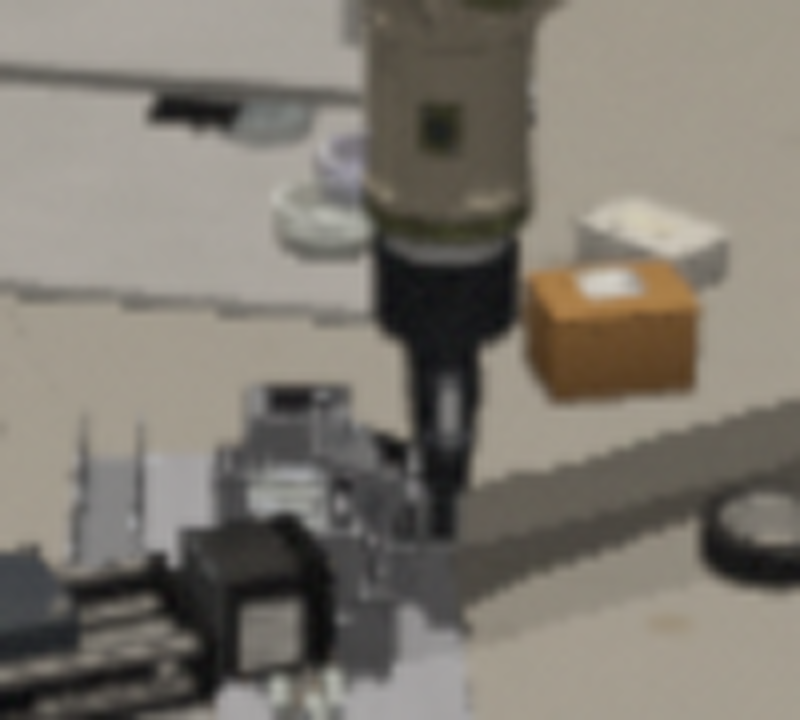

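```bash
python3 -m pendant '[[-0.04,0,0,0,1],[-0.08,0,0,0,1],[-0.08,0,0,0,1]]'; python3 -m pendant '[[-0.04,0,0,0,1],[-0.06,0,0,0,1],[-0.06,0,0,0,1]]';  python3 - <<'E'
from h import *
o,r=st(); print(M@(o['position']-seat)*1000)
E
```

```text
clock: 28.95
position: [0.5284, -0.0376, 0.0294]
ee_rot: [-0.059, 0.998, -0.001, -0.003]
ft_force: [-12.7, -1.4, 6.2]
grip_width: 0.002
clock: 29.32
position: [0.5293, -0.0374, 0.0292]
ee_rot: [-0.059, 0.998, -0.001, -0.004]
ft_force: [-19.8, -2.8, 13.0]
grip_width: 0.001
t 29.325 p [ 0.5293 -0.0374  0.0292] q [-5.910e-02  9.982e-01 -9.000e-04 -4.400e-03]
[[-0.993 -0.118 -0.009]
 [-0.118  0.993 -0.002]
 [ 0.009 -0.001 -1.   ]]
j [ 0.974  0.755 -1.27   1.861  0.793  1.165  1.105] F [-19.81  -2.8   12.98] g 0.001218961065134362
[-70.36355704   1.7670114   11.15613231]
```

```bash
python3 -m pendant '[[0.3,0,0,0,1],[0.6,0,-0.3,0,1],[0.6,0,-1.2,0,1],[0.6,0,-2.2,1.5,1],[0.5,0,-2.6,3.2,0.5]]'; python3 -m pendant '[[-0.3,0,-0.1,1.7,0.3],[-0.6,0,-0.1,3.4,0],[-0.9,0,-0.1,5.1,0],[-1.2,0,-0.1,6.8,0],[-1.2,0,-0.1,8.5,0]]'; python3 - <<'E'
from h import *
o,r=st(); print(M@(o['position']-seat)*1000); P=seat+M.T@np.array([-.028,.001,0]); P[2]=.135; go(P,96.8)
E
```

```text
clock: 29.95
position: [0.5142, -0.0392, 0.1361]
ee_rot: [0.111, 0.994, -0.0, 0.001]
ft_force: [-0.4, 0.6, -0.7]
grip_width: 0.199
clock: 30.58
position: [0.561, -0.0498, 0.1381]
ee_rot: [0.528, 0.849, 0.0, 0.0]
ft_force: [0.4, 0.9, -0.0]
grip_width: 1.003
t 30.575 p [ 0.561  -0.0498  0.1381] q [5.284e-01 8.490e-01 4.000e-04 3.000e-04]
[[-0.441  0.897  0.001]
 [ 0.897  0.441  0.   ]
 [-0.     0.001 -1.   ]]
j [ 0.894  0.509 -1.122  1.702  0.482  1.241  0.116] F [ 0.44  0.94 -0.02] g 1.0029540997032058
[-40.41672979 -14.30785255 120.09755472]
yaw 116.2 units [0.258 0.42  0.078] turn 3.233
```

```bash
python3 -m pendant '[[0.1,0.2,0,1.7,0],[0.26,0.42,0.07,3.23,0],[0.26,0.42,0.07,3.23,0],[0.26,0.42,0.07,3.23,0]]'; python3 - <<'E'
from h import *
o,r=st(); print(M@(o['position']-seat)*1000); snap('wrist','w28'); crop('w28',190,150,350,270,5,'w28c')
E
```

```text
clock: 31.08
position: [0.5706, -0.0332, 0.1353]
ee_rot: [0.66, 0.751, -0.0, 0.0]
ft_force: [0.8, 0.0, -0.9]
grip_width: 0.999
t 31.075 p [ 0.5706 -0.0332  0.1353] q [ 6.602e-01  7.511e-01 -1.000e-04  2.000e-04]
[[-0.128  0.992  0.   ]
 [ 0.992  0.128 -0.   ]
 [-0.     0.    -1.   ]]
j [ 0.803  0.496 -1.045  1.684  0.453  1.228 -0.218] F [ 0.82  0.   -0.92] g 0.9992652695247747
[-28.86974799   0.97755014 117.30380188]
```

View pics/w28c.png

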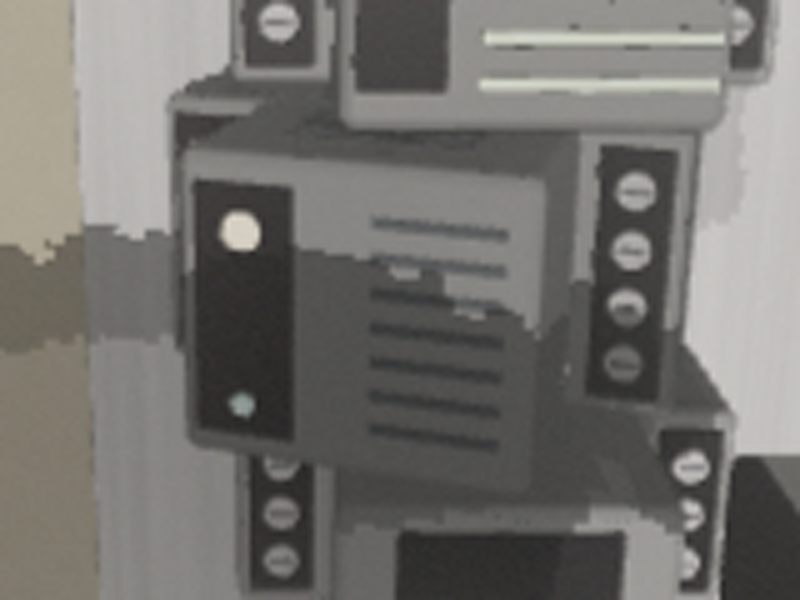

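```bash
python3 - <<'E'
from h import *
face('w28',190,150,5,range(210,510,10),range(170,430,10),[(185,152),(547,180),(530,490),(190,440)])
E
```

```text
776 780 tilt 16.98985780567551 roll 0.32003776368074355 c mm [-26.    5.6  71.9]
[-51.2  25.4  64.1]
[ 0.3 25.8 79.8]
[  0.4 -21.5  80.2]
[-51.3 -21.7  64.3]
```

```bash
python3 -m pendant '[[0,-0.3,0,-1.7,0.3],[0,-0.7,0,-3.4,0.6],[0,-1.1,0,-5.1,1],[0,-1.5,0,-6.8,1],[0,-1.6,0,-8.5,1]]'; python3 -m pendant '[[0,0,0.2,-1.7,1],[0,0,0.5,-3.4,1],[0,0,0.8,-5.1,1],[0,0,0.8,-6.5,1]]'; python3 - <<'E'
from h import *
o,r=st(); print(M@(o['position']-seat)*1000); P=seat+M.T@np.array([-.088,.002,0]); P[2]=.028; go(P,186.8)
E
```

```text
clock: 31.75
position: [0.5064, -0.0418, 0.1353]
ee_rot: [0.271, 0.963, -0.001, 0.0]
ft_force: [1.2, -0.7, -0.5]
grip_width: 0.0
clock: 32.25
position: [0.5067, -0.0415, 0.1025]
ee_rot: [-0.066, 0.998, 0.0, -0.0]
ft_force: [-0.3, -0.0, 0.5]
grip_width: -0.001
t 32.25 p [ 0.5067 -0.0415  0.1025] q [-6.590e-02  9.978e-01  2.000e-04 -5.000e-04]
[[-0.991 -0.131 -0.001]
 [-0.131  0.991  0.   ]
 [ 0.001  0.    -1.   ]]
j [ 1.106  0.612 -1.388  1.868  0.644  1.225  1.211] F [-0.32 -0.04  0.51] g -0.00135010454447015
[-93.33133064   0.3109547   84.51879831]
yaw -172.45 units [-0.136  0.04   1.863] turn 0.125
```

```bash
python3 -m pendant '[[-0.13,0.04,0.6,0.12,1],[-0.13,0.04,1.3,0.12,1],[-0.13,0.04,1.8,0.12,1],[-0.35,0.04,1.8,0.12,1],[-0.55,0.04,1.8,0.12,1]]'; python3 -m pendant '[[-0.05,0,0,0,1],[-0.1,0,-0.02,0,1],[-0.1,0,-0.02,0,1]]'; python3 - <<'E'
from h import *
o,r=st(); print(M@(o['position']-seat)*1000)
E
```

```text
clock: 32.88
position: [0.5302, -0.0365, 0.0322]
ee_rot: [-0.056, 0.998, 0.0, 0.001]
ft_force: [0.0, 0.2, -0.2]
grip_width: 0.003
clock: 33.25
position: [0.5318, -0.0361, 0.0326]
ee_rot: [-0.056, 0.998, -0.0, -0.001]
ft_force: [-9.5, -1.3, 5.4]
grip_width: 0.002
t 33.25 p [ 0.5318 -0.0361  0.0326] q [-5.640e-02  9.984e-01 -5.000e-04 -1.400e-03]
[[-0.994 -0.113 -0.003]
 [-0.113  0.994 -0.001]
 [ 0.003 -0.001 -1.   ]]
j [ 0.956  0.718 -1.237  1.858  0.754  1.14   1.124] F [-9.51 -1.25  5.43] g 0.0021894482050633206
[-67.71572785   2.71225122  14.55436241]
```

```bash
python3 -m pendant '[[-0.03,0,-0.01,0,1],[-0.05,0,-0.02,0,1],[-0.05,0,-0.02,0,1]]'; python3 -m pendant '[[-0.03,0,-0.01,0,1],[-0.05,0,-0.02,0,1],[-0.05,0,-0.02,0,1]]'; python3 - <<'E'
from h import *
o,r=st(); print(M@(o['position']-seat)*1000)
E
```

```text
clock: 33.62
position: [0.5332, -0.0359, 0.0333]
ee_rot: [-0.056, 0.998, -0.001, -0.002]
ft_force: [-12.8, -1.5, 9.4]
grip_width: -0.0
clock: 34.0
position: [0.5345, -0.0358, 0.0341]
ee_rot: [-0.056, 0.998, -0.001, -0.003]
ft_force: [-17.5, -2.2, 13.3]
grip_width: 0.001
t 34.0 p [ 0.5345 -0.0358  0.0341] q [-5.650e-02  9.984e-01 -9.000e-04 -2.800e-03]
[[-0.994 -0.113 -0.005]
 [-0.113  0.994 -0.002]
 [ 0.006 -0.001 -1.   ]]
j [ 0.948  0.721 -1.235  1.848  0.753  1.148  1.125] F [-17.49  -2.24  13.34] g 0.0007690359241209601
[-65.06132337   2.74428032  16.1096274 ]
```

```bash
python3 -m pendant '[[0.3,0,0,0,1],[0.6,0,-0.3,0,1],[0.6,0,-1.2,0,1],[0.6,0,-2.1,1.5,1],[0.4,0,-2.5,3.2,0.5]]'; python3 -m pendant '[[-0.3,0,0,1.7,0.3],[-0.6,0,0,3.4,0],[-0.9,0,0,5.1,0],[-1.3,0,0,6.8,0],[-1.3,0,0,8.5,0]]'; python3 - <<'E'
from h import *
P=seat+M.T@np.array([-.022,.001,0]); P[2]=.135; go(P,96.8)
E
```

```text
clock: 34.62
position: [0.5218, -0.0373, 0.136]
ee_rot: [0.114, 0.994, -0.0, 0.002]
ft_force: [-0.5, 0.8, -0.3]
grip_width: 0.201
clock: 35.25
position: [0.5727, -0.0489, 0.1343]
ee_rot: [0.531, 0.848, 0.001, 0.001]
ft_force: [0.0, 0.0, 0.2]
grip_width: 1.0
yaw 115.91 units [ 0.32   0.286 -0.018] turn 3.185
```

```bash
python3 -m pendant '[[0.15,0.15,0,1.7,0],[0.32,0.29,0,3.18,0],[0.32,0.29,0,3.18,0],[0.32,0.29,0,3.18,0]]'; python3 - <<'E'
from h import *
o,r=st(); print(M@(o['position']-seat)*1000); snap('wrist','w29'); crop('w29',190,150,350,270,5,'w29c')
E
```

```text
clock: 35.75
position: [0.5765, -0.0327, 0.1339]
ee_rot: [0.66, 0.751, 0.0, 0.0]
ft_force: [-1.1, -0.5, -0.5]
grip_width: 1.001
t 35.75 p [ 0.5765 -0.0327  0.1339] q [6.603e-01 7.510e-01 0.000e+00 3.000e-04]
[[-0.128  0.992  0.001]
 [ 0.992  0.128 -0.   ]
 [-0.     0.001 -1.   ]]
j [ 0.767  0.492 -1.004  1.671  0.439  1.222 -0.208] F [-1.06 -0.54 -0.46] g 1.0014767754258607
[-22.99441227   0.86990036 115.93628158]
```

View pics/w29c.png

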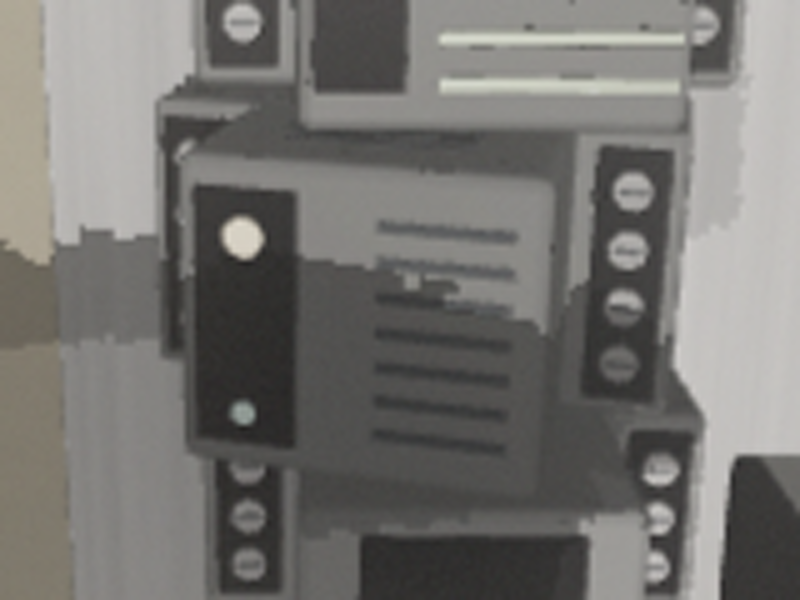

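```bash
python3 - <<'E'
from h import *
face('w29',190,150,5,range(210,510,10),range(180,430,10),[(185,155),(556,180),(540,495),(188,450)])
E
```

```text
750 750 tilt 13.98961898296671 roll -0.01851401923429096 c mm [-20.    5.6  72.8]
[-44.9  25.8  66.6]
[ 7.2 26.  79.6]
[  7.7 -21.9  79.7]
[-45.4 -21.7  66.4]
```

```bash
python3 -m pendant '[[0.02,0.35,0.2,0.09,0],[0.02,0.35,0.7,0.09,0],[0.02,0.35,1.3,0.09,0],[0.02,0.35,1.75,0.09,0],[0.02,0.35,1.75,0.09,0]]'; python3 - <<'E'
from h import *
o,r=st(); print(M@(o['position']-seat)*1000); snap('wrist','w30');snap('side','s30');crop('s30',205,110,305,200,8,'s30c')
E
```

```text
clock: 36.42
position: [0.589, -0.0297, 0.0617]
ee_rot: [0.665, 0.747, -0.001, -0.001]
ft_force: [0.7, -0.2, 0.2]
grip_width: 1.0
t 36.425 p [ 0.589  -0.0297  0.0617] q [ 0.6649  0.747  -0.0008 -0.0013]
[[-0.116  0.993 -0.003]
 [ 0.993  0.116  0.001]
 [ 0.001 -0.003 -1.   ]]
j [ 0.696  0.598 -0.936  1.697  0.526  1.123 -0.278] F [ 0.7  -0.21  0.24] g 0.9995898630558006
[-10.17487974   2.28921321  43.72644805]
```

View pics/w30.png

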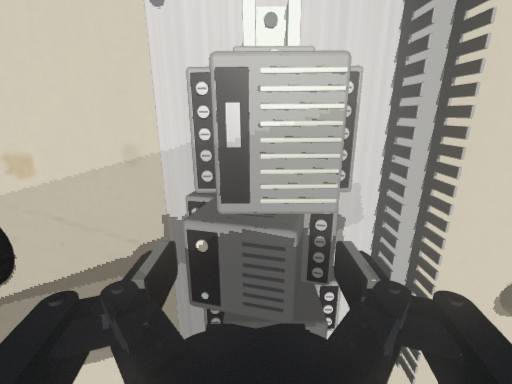

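View pics/s30c.png

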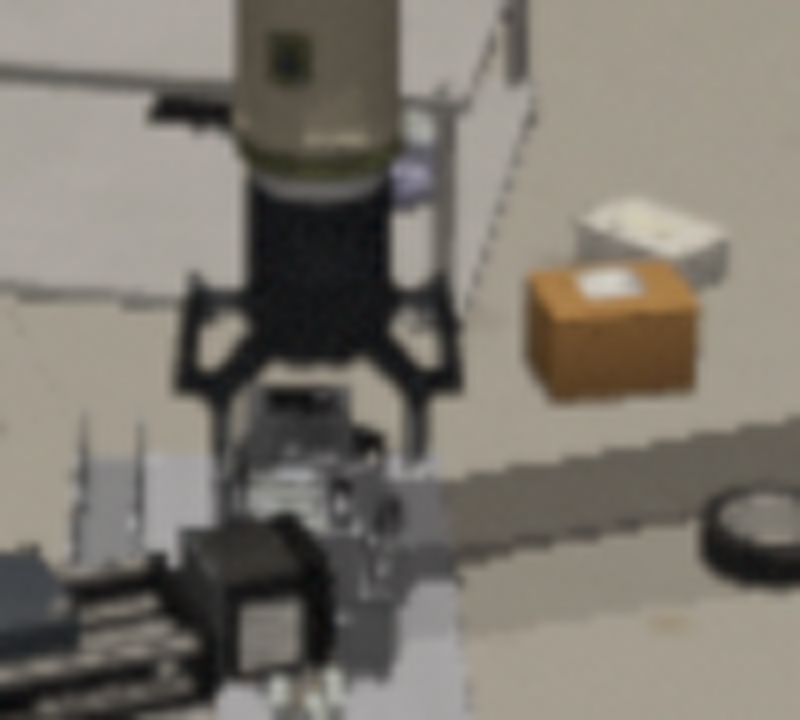

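```bash
python3 -m pendant '[[0,0,0,0,0.1],[0,0.05,0,0,0.2],[0,0.1,0,0,0.22],[0,0.1,0,0,0.22]]' 40; python3 -m pendant '[[0,0.05,0,0,0.22],[0,0.1,0,0,0.22],[0,0.1,0,0,0.22]]'; python3 - <<'E'
from h import *
o,r=st(); print(M@(o['position']-seat)*1000); snap('wrist','w31'); crop('w31',170,160,370,330,4,'w31c')
E
```

```text
clock: 37.02
position: [0.5943, -0.0293, 0.0638]
ee_rot: [0.665, 0.747, -0.0, 0.0]
ft_force: [-2.2, -0.6, 1.3]
grip_width: 0.779
clock: 37.4
position: [0.5987, -0.0287, 0.0638]
ee_rot: [0.665, 0.747, 0.0, 0.0]
ft_force: [-0.7, 0.2, -0.6]
grip_width: 0.777
t 37.4 p [ 0.5987 -0.0287  0.0638] q [6.651e-01 7.468e-01 5.000e-04 3.000e-04]
[[-0.115  0.993  0.001]
 [ 0.993  0.115  0.   ]
 [ 0.     0.001 -1.   ]]
j [ 0.682  0.61  -0.931  1.674  0.533  1.131 -0.28 ] F [-0.7   0.24 -0.55] g 0.7771115132293936
[-0.45650818  2.14932392 45.75732062]
```

View pics/w31c.png

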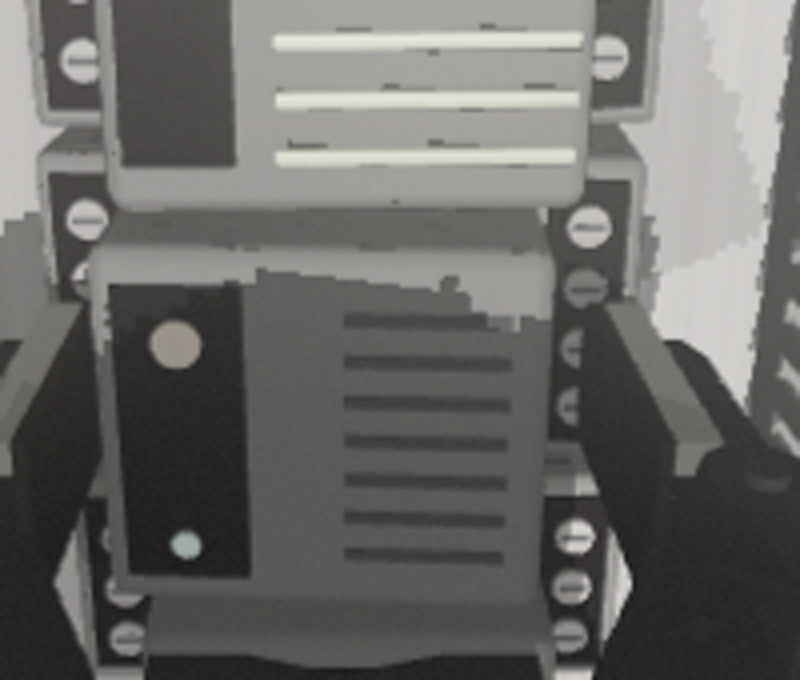

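```bash
python3 - <<'E'
from h import *
face('w31',170,160,4,range(120,530,10),range(300,560,10),[(92,250),(552,250),(545,600),(115,592)])
E
```

```text
1059 1066 tilt 2.5947908501048556 roll -0.2946994974584724 c mm [-4.2  3.1 71.9]
[-30.5  26.   70.8]
[22.7 26.8 73.2]
[ 24.5 -21.4  73. ]
[-30.9 -22.1  70.5]
```

```bash
python3 -m pendant '[[0,0,0,0,1],[0,0,0,0,1],[0,0,0,0,1],[0,0,0,0,1]]' 60; python3 -m pendant '[[0,0,0.03,0,1],[0,0,0.06,0,1],[0,0,0.06,0,1]]'; python3 - <<'E'
from h import *
o,r=st(); print(M@(o['position']-seat)*1000)
E
```

```text
clock: 37.95
position: [0.5985, -0.0288, 0.064]
ee_rot: [0.665, 0.747, 0.0, 0.0]
ft_force: [1.0, -0.1, 3.4]
grip_width: 0.643
clock: 38.33
position: [0.5987, -0.0287, 0.0638]
ee_rot: [0.665, 0.747, -0.0, 0.001]
ft_force: [-7.5, -1.3, 26.8]
grip_width: 0.647
t 38.325 p [ 0.5987 -0.0287  0.0638] q [ 6.651e-01  7.467e-01 -1.000e-04  8.000e-04]
[[-0.115  0.993  0.001]
 [ 0.993  0.115 -0.001]
 [-0.001  0.001 -1.   ]]
j [ 0.681  0.61  -0.931  1.674  0.534  1.132 -0.282] F [-7.48 -1.25 26.81] g 0.6468020757598504
[-0.47626869  2.12763957 45.80780046]
```

```bash
python3 -m pendant '[[0,0,-0.06,0,1],[0,0,-0.06,0,1]]'; python3 - <<'E'
from h import *
st(); snap('wrist','w32'); crop('w32',170,160,370,330,4,'w32c')
face('w32',170,160,4,range(150,500,10),range(320,560,10),[])
# neighbour housing front as height reference
face('w32',170,160,4,range(150,500,10),range(10,170,10),[])
E
```

```text
clock: 38.58
position: [0.598, -0.0289, 0.0639]
ee_rot: [0.665, 0.747, -0.0, 0.0]
ft_force: [-0.9, -0.8, 8.1]
grip_width: 0.647
t 38.575 p [ 0.598  -0.0289  0.0639] q [ 6.651e-01  7.468e-01 -2.000e-04  0.000e+00]
[[-0.115  0.993 -0.   ]
 [ 0.993  0.115 -0.   ]
 [-0.    -0.    -1.   ]]
j [ 0.683  0.61  -0.931  1.674  0.532  1.132 -0.28 ] F [-0.91 -0.81  8.14] g 0.6465646063396675
836 840 tilt 0.17736486106446178 roll -0.21067247263636174 c mm [-4.8  1.1 71.2]
559 560 tilt -0.1553928203005667 roll 0.4827884637124419 c mm [-4.3 45.6 71.2]
```

View pics/w32c.png

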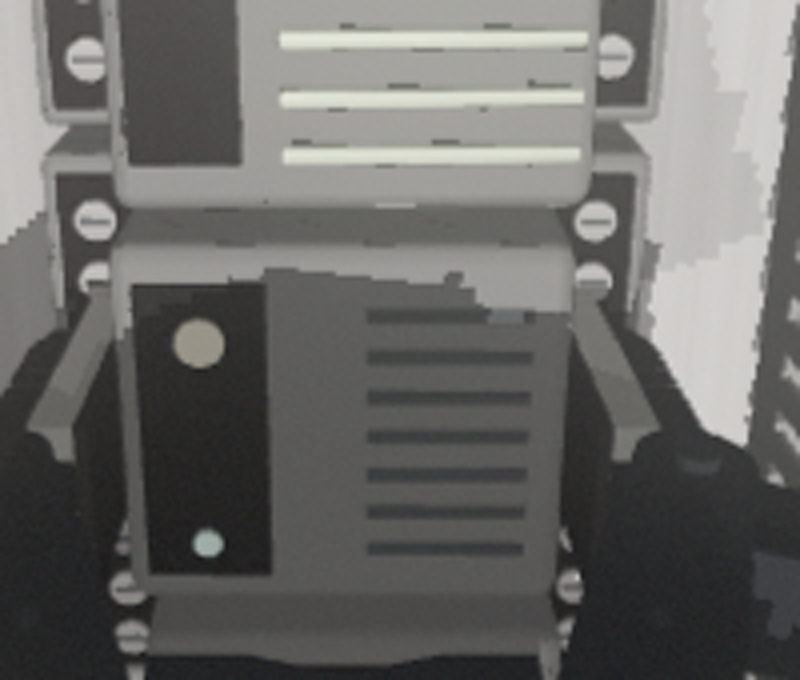

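```bash
python3 -m pendant '[[0,0,0.05,0,1],[0,0,0.09,0,1],[0,0,0.09,0,1]]'; python3 -m pendant '[[0,0,-0.06,0,1],[0,0,-0.13,0,1],[0,0,-0.13,0,1]]';  python3 - <<'E'
from h import *
st()
E
```

```text
clock: 39.0
position: [0.5983, -0.0288, 0.0637]
ee_rot: [0.665, 0.747, -0.001, 0.001]
ft_force: [-15.0, -2.2, 43.4]
grip_width: 0.641
clock: 39.38
position: [0.5973, -0.0291, 0.0642]
ee_rot: [0.665, 0.747, -0.001, -0.001]
ft_force: [0.4, 0.2, -5.1]
grip_width: 0.642
t 39.375 p [ 0.5973 -0.0291  0.0642] q [ 6.651e-01  7.468e-01 -6.000e-04 -7.000e-04]
[[-0.115  0.993 -0.002]
 [ 0.993  0.115  0.   ]
 [ 0.    -0.002 -1.   ]]
j [ 0.683  0.609 -0.931  1.674  0.531  1.134 -0.279] F [ 0.44  0.22 -5.12] g 0.6421430445666045
```

```bash
python3 -m pendant '[[0,0,-0.03,0,1],[0,0,-0.06,0,1],[0,0,-0.06,0,1]]'; 
```

```text
clock: 39.75
position: [0.5963, -0.0292, 0.0651]
ee_rot: [0.665, 0.747, -0.001, -0.002]
ft_force: [3.7, 0.5, -27.0]
grip_width: 0.64
```

```bash
python3 -m pendant '[[0,0,0.07,0,1],[0,0,0.13,0,1],[0,0,0.13,0,1]]'; python3 -m pendant '[[0,0,0,0,0.3],[0,0,0,0,0.1],[0,0,0,0,0],[0,0,0,0,0],[0,0,-0.3,0,0]]'; python3 -m pendant '[[0,0,-0.8,0,0],[0,0,-1.6,0,0],[0,0,-2.4,0,0],[0,0,-2.8,0,0],[0,0,-2.8,0,0]]'; python3 - <<'E'
from h import *
st(); snap('wrist','w33'); crop('w33',150,100,370,280,3,'w33c'); snap('side','s33');crop('s33',205,110,305,200,8,'s33c')
E
```

```text
clock: 40.12
position: [0.5984, -0.0287, 0.064]
ee_rot: [0.665, 0.747, -0.0, 0.0]
ft_force: [-5.0, -1.2, 5.4]
grip_width: 0.637
clock: 40.75
position: [0.5976, -0.0289, 0.0742]
ee_rot: [0.665, 0.747, -0.0, -0.001]
ft_force: [-0.8, 1.0, 1.2]
grip_width: 1.001
clock: 41.38
position: [0.5986, -0.0288, 0.1874]
ee_rot: [0.665, 0.747, 0.0, 0.001]
ft_force: [0.4, -0.2, -0.1]
grip_width: 0.998
t 41.375 p [ 0.5986 -0.0288  0.1874] q [6.651e-01 7.467e-01 4.000e-04 8.000e-04]
[[-0.115  0.993  0.002]
 [ 0.993  0.115 -0.   ]
 [-0.001  0.002 -1.   ]]
j [ 0.736  0.487 -1.009  1.554  0.421  1.333 -0.205] F [ 0.4  -0.17 -0.09] g 0.9980138996313
```

View pics/w33c.png

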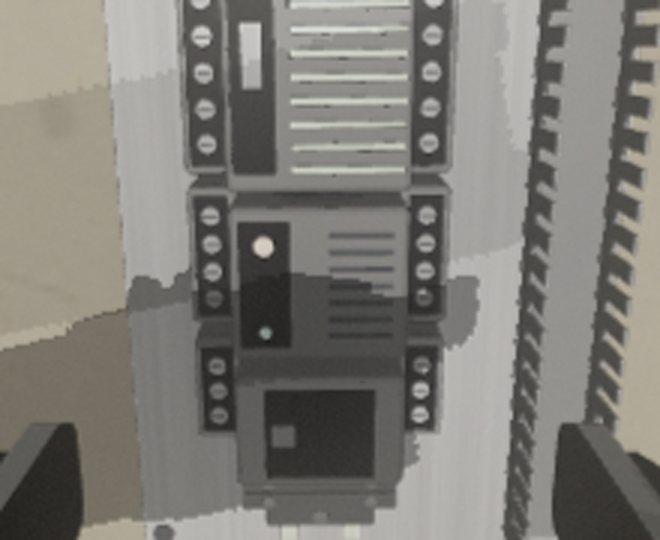

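View pics/s33c.png

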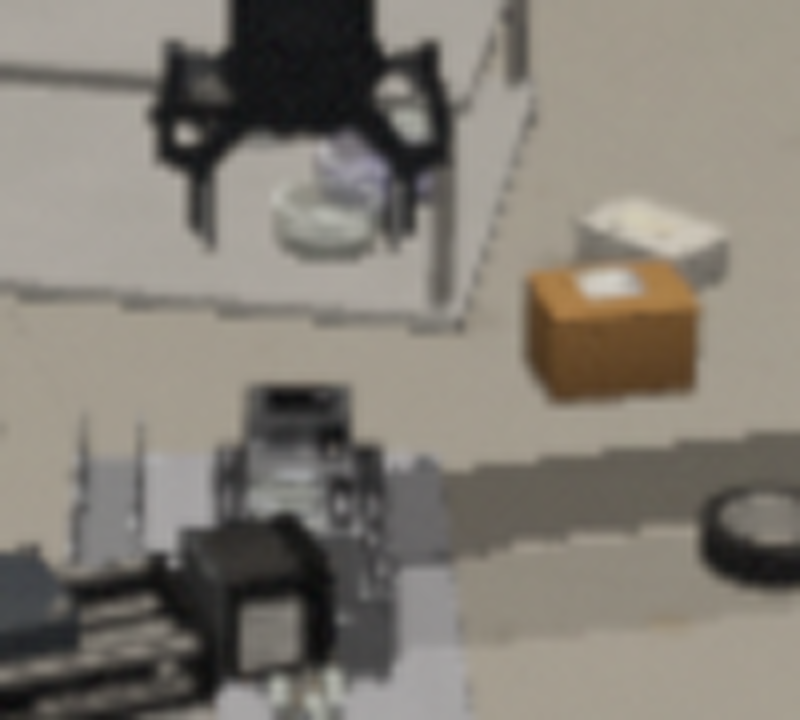

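```bash
python3 - <<'E'
from h import *
print('supply');face('w33',150,100,3,range(240,400,5),range(210,345,5),[(230,200),(408,202),(402,362),(234,358)])
print('left housing');face('w33',150,100,3,range(240,405,5),range(10,180,5),[])
print('right housing');face('w33',150,100,3,range(250,400,5),range(400,475,5),[])
s=load('w33')
snap('top','t33'); crop('t33',190,140,345,255,5,'t33c')
E
```

```text
supply
859 864 tilt -0.5346202393458535 roll 0.09265912623669928 c mm [-0.8  4.5 71. ]
[-27.2  28.4  71.2]
[26.5 27.5 70.7]
[ 26.2 -24.4  70.8]
[-27.6 -22.7  71.3]
left housing
1117 1122 tilt -0.15466263174937428 roll 0.007289395104013043 c mm [-0.  59.7 71.2]
right housing
447 450 tilt -0.5234017764507213 roll -0.7234301643200766 c mm [  0.8 -50.   71.4]
```

View pics/t33c.png

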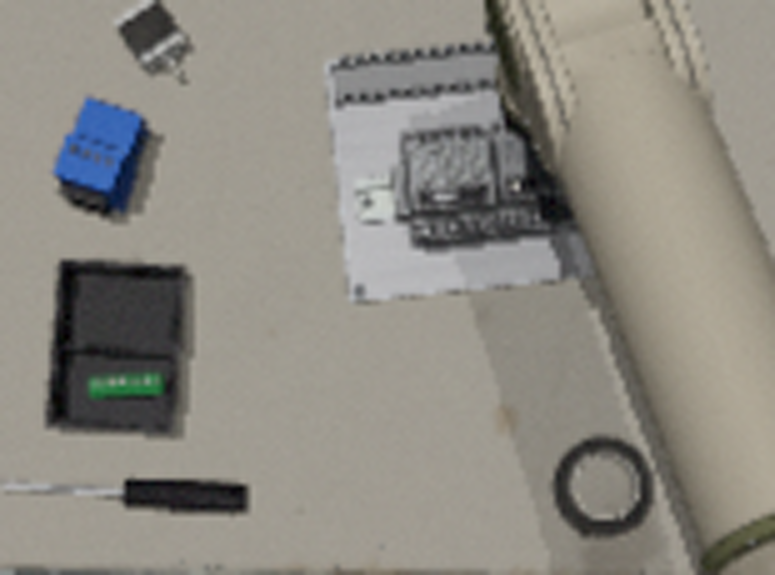

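```bash
python3 - <<'E'
from workcell import hand_in
print(hand_in())
E
```

```text
the job is handed in; nothing more can be done
None
```

The power supply is mounted on the rail between the two housings, with its fixed hook toward the robot. The job was handed in at about 41.5 s of the 72 s allowed.

**What I did**
- **Tilting:** the moves could not tilt the tool, so I gripped the supply by its sides and turned it in the fingers. I used the tray's top edge to start the turn and the bench to finish it.
- **Laying down:** I laid it on its back on the bench and let go, then picked it up again by the nose.
- **Hooking:** I set the latch foot on the far lip and opened the jaws slightly so the hook end sank to about 19° of tilt. I then let go of the nose and pushed the hook under the near lip with closed fingers against the hook end, in two pushes. I stopped at about 14° of tilt, slightly under the suggested 15 to 25°.
- **Snapping on:** I put the jaws around the nose again, swung the far end down and pressed it.

**Last checks**
- A pull upward of about 27 N did not free it, so I take the latch as snapped. I could not see the latch itself.
- After letting go, its tilt was about 0.5°, no more than the right housing measured in the same picture. Its front was level with both housings, within 0.4 mm.
- It sat within about 1 mm of the seat across the rail and about 2 mm to the left along it, inside the 5 mm of play.
- The objects visible in the last overhead picture (tray, green terminal block, screwdriver, tape and blue look-alike) had not moved, nor had the carton and fuse box in the side view. I did not check the stepper, the mouse or the red look-alike individually.

The highest wrist forces I read were about 46 N, both times with the fingers holding the supply: 46 N while laying it on the bench and 46 N pressing it onto the rail.

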